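Reload the deburring clamp post under its reverse-thread cap

ROBOT

A 6-joint arm with a two-finger parallel gripper is mounted at the origin on the work surface. World frame = base frame: x ahead of the robot, y to its left, z up, the work surface at z = 0. Lengths are in mm, angles in degrees, forces in N, time in s.
With the tool pointing down it reaches from about 350 to 850 mm from the base axis. Payload 8.1 kg.
Tool frame: the origin (TCP) lies at the very end of the fingers, on their centre line; the grasp point (between the pads) lies r.tcp_to_grasp behind it (r.tcp_to_grasp is the distance from the TCP to the grasp point, in mm); z points along the fingers, y is the line along which they close (so a half turn about z gives the same grasp; the last joint's range is limited). The gripper opens to 85 mm and grips with 20 to 120 N. Pads are 22 mm wide; open, the fingers measure 114 mm over their backs; the gripper's body (76 mm by 85 mm) begins 54 mm behind the grasp point. The pads swing forward as they close: fully open they stand 13 mm farther back than shut.
Start: joints at [-75.711, 7.471, 85.268, -0, 87.261, -4.893], TCP at [197.168, -566.683, 196.392] pointing down, gripper open.
Joint ranges: [-169.43, 169.43], [-51.17, 129.36], [1.28, 143.12], [-76.62, 256.62], [0, 156.53], [-152.29, 152.29]. Speed limits (degrees/s): [136.94, 136.94, 159.86, 180, 180, 180].

INTERFACE

Orientations are given as [roll, pitch, yaw] about the fixed x, y, z axes, in that order (R = Rz(yaw) Ry(pitch) Rx(roll)).
In Python, from bench import r gives the robot as it stands.
- The arm moves only by the shell command python3 -m handwheel 'ROWS' [OPENING] [FORCE]. ROWS is JSON, a list of rows, each a list of 4 numbers: the shift along the tool's x, y, z in m, then the turn about the tool's z in degrees. A call has 1 to 10 rows; each row shifts and turns the commanded pose from where the row before left it, along the tool's axes as they then stand; what a row does not reach is not made up. A row lasts 1/10 s, in which the tool goes at most 50 mm and 8.59 degrees, less where a joint would pass 70% of its speed; a pose out of reach is approached as far as the arm can. A call is refused whole if a number of a shift passes 0.05 or a number of a turn 8.59, either way. A call with a gripper value outside its range is refused whole. OPENING is the finger opening in m, from 0 to 0.0854, set as the call begins (- or left out, the last holds). The fingers move at their own pace and stop on an object; FORCE is the grip in N (left out, the last holds). Time passes only in rows, so rows that do not move let the fingers close. It gives the time, the measured TCP pose, the force, the opening and the grip force at its end, in the units of the state.
- r.sense(): the state, without advancing time (a new reading comes with each control period).
- r.snapshot(name): name is "scene" or "top"; returns the picture (420x560x3 uint8, red, green, blue); there is no depth.
- r.camera_params(name): a dict with "fx", "fy", "cx", "cy" (pixels), "D" ([k1, k2, p1, p2, k3] as OpenCV has them; the pictures are not rectified), "R" (3x3) and "t" (3): a world point X has camera coordinates R X + t. Camera axes: x right, y down, z forward; pixel columns grow to the right and rows downward; lengths in mm; the calibration is good to about 2 mm. A picture is of the moment at which its call begins. camera_params takes no time and is no camera call.
- r.hand_in(): hands the job in; it is judged then, once.
The state is a dict: "time": time; "joint_pos": joint angles; "qd": joint speeds; "joint_efforts": joint torques, N m; "tool_pos": TCP position; "tcp_rot": TCP orientation; "ft_force": force on the tool from outside, world axes, zero at the start; "wrist_torque": the same for the moment, N m; "finger_gap": finger opening in mm; "grip_force": force on a finger pad.
Only numpy, scipy, OpenCV 4.12 (cv2) and the standard library are available. Lean on these libraries where they do the work, as an engineer would, in place of code of your own. Each camera call takes 0.05 s, during which the arm holds its last target. There are 200 camera calls.

TASK

Load the clamp post on the steel plate for the next deburring: undo its black screw cap (some of these are left-hand thread and nothing marks which, so try it both ways and feel), swing its arm clear, and get every white hinge half on the plate off into the funnel. Then stack the layers flat on the post in this order, grey spacer, smoky dial face, aluminium clamp ring, swing the arm back over the post and screw the cap fully home. Leave the pipe elbow, the pick-off tool and the jar alone.

Things in the scene. Friction and masses are not known exactly. Their poses are not given: they have to be found in the camera images.
- base: fixed dark steel plate, 190 x 235 x 14 mm, with a 16 mm dia steel post. Origin on the post's axis at counter level; z up; y runs from the swing pillar (24 mm dia, axis at y = -120 mm, 94 mm high with the arm's hub) to the post. The flat top, on which the layers stack, is 14 mm above the counter and spans x -95 to 95, y -150 to 85 mm
- post_top (a point): top of the post, on its axis, 56 mm above the counter (42 mm above the plate); the last 4 mm narrow to 10 mm
- swing_a (a joint): angle of swing arm a, rad: 0 = over the post (stop), grows clockwise seen from above, towards the plate's +x side, up to 1.8 (stop). It turns on its pillar, 120 mm from the cap's axis; stays where left (0.12 N m friction); locked over the post until the cap is nearly fully loose. Arms a and b look alike but have opposite threads: one sits on the plate's pillar, the other is a spare
- swing_b (a joint): as swing_a, for arm b. The spare arm is parked with its cap on a round stand on the counter, about 360 mm from the plate's post, beyond the +x, -y corner of the plate, and is not used in this job
- swing_a_grip (a point): on the aluminium arm, a bar 16 mm wide and 12 mm thick, 62 mm from the pillar's axis and 58 mm from the cap's axis; at mid-thickness, 84 mm above the counter; y points along the bar towards the cap
- swing_b_grip (a point): as swing_a_grip, for arm b
- cap_a (a joint): turn of the screw cap (on arm a), rad: 0 = home against its stop, 2.6 = fully loose against its other stop. Whether it loosens clockwise or anticlockwise is unmarked and must be found by trying: turned the wrong way from home it does not move. Stays where left (about 0.06 N m friction)
- cap_b (a joint): turn of the screw cap (on arm b), rad: 0 = home against its stop, 2.6 = fully loose against its other stop. Whether it loosens clockwise or anticlockwise is unmarked and must be found by trying: turned the wrong way from home it does not move. Stays where left (about 0.06 N m friction)
- cap_a_grip (a point): centre of the cap's upright grip bar, black, 44 mm long (x) x 14 mm wide (y) x 26 mm tall, on a 38 mm disc, at the arm's end; on the cap's axis. Screwed home it is 110 mm above the counter; it rises 4.5 mm per rad as the cap loosens (11.7 mm in all), the bar lies across the arm at home
- cap_b_grip (a point): as cap_a_grip, for arm b
- funnel_mouth (a point): centre of the mouth of the wide aluminium funnel (172 mm dia, narrowing to an 80 mm throat 70 mm lower) fixed over an open 160 mm square grey collection bin; the mouth's rim is 150 mm above the counter
- half1_c (a point): white nylon hinge half, 60 x 30 mm: a leaf 6 mm thick with two 14 mm knuckle barrels across its +x end; this point is at its middle, 4 mm above its underside, x along its length. At first flat on the plate, pointing at the post, leaf end about 22 mm from the post axis, knuckles outward, where it keeps the layers from sitting flat. One to three are there; an absent one reads None
- half2_c (a point): white nylon hinge half, 60 x 30 mm: a leaf 6 mm thick with two 14 mm knuckle barrels across its +x end; this point is at its middle, 4 mm above its underside, x along its length. At first flat on the plate, pointing at the post, leaf end about 22 mm from the post axis, knuckles outward, where it keeps the layers from sitting flat. One to three are there; an absent one reads None
- half3_c (a point): white nylon hinge half, 60 x 30 mm: a leaf 6 mm thick with two 14 mm knuckle barrels across its +x end; this point is at its middle, 4 mm above its underside, x along its length. At first flat on the plate, pointing at the post, leaf end about 22 mm from the post axis, knuckles outward, where it keeps the layers from sitting flat. One to three are there; an absent one reads None
- spacer_c (a point): grey PVC spacer ring, 54 mm dia, 14 mm tall, with a 22 mm hole; this point is its centre, half-way up; flat on the counter at the start
- dial_c (a point): smoky acrylic dial face, a disc 62 mm dia, 6 mm thick, with a 22 mm hole and white ticks on its +z face; this point is its centre, half-way up; flat on the counter at the start, ticks up
- ring_c (a point): aluminium clamp ring, 46 mm dia, 14 mm tall, with a 22 mm hole; this point is its centre, half-way up; flat on the counter at the start
- elbow: grey PVC pipe elbow, two legs of 62 mm, 36 mm high, lying on the counter; bystander; origin under its bend, legs along x and y
- picktool: scratched stainless pick-off tool, 170 mm long, lying along its x; bystander; origin under its middle
- jar: white jar, 56 mm dia, 80 mm tall, black cap; bystander; origin under its centre

How it is judged (in metres and radians):
On the way, in this order (a step that is already met when the one before it is completed fails the run):
1. the screw cap is loosened (((horizontal distance between swing_a_grip and base below 0.25 m and value of joint cap_a above 2.2 rad) or (horizontal distance between swing_b_grip and base below 0.25 m and value of joint cap_b above 2.2 rad))), for 0.2 s.
2. the arm is swung clear of the post (((horizontal distance between swing_a_grip and base below 0.25 m and value of joint swing_a above 0.9 rad) or (horizontal distance between swing_b_grip and base below 0.25 m and value of joint swing_b above 0.9 rad))), for 0.2 s.
3. the spacer lies flat on the plate round the post (horizontal distance between spacer_c and post_top below 0.006 m and z of spacer_c in the frame of base between 0.0185 and 0.0235 m and (angle between spacer_c's own z axis and vertical below 0.12 rad or angle between spacer_c's own z axis and vertical above 3.02 rad)), for 0.2 s.
4. the dial face lies flat on the spacer (horizontal distance between dial_c and post_top below 0.006 m and z of dial_c in the frame of base between 0.0285 and 0.0335 m and (angle between dial_c's own z axis and vertical below 0.12 rad or angle between dial_c's own z axis and vertical above 3.02 rad)), for 0.2 s.
5. the clamp ring lies flat on the dial face (horizontal distance between ring_c and post_top below 0.006 m and z of ring_c in the frame of base between 0.0385 and 0.0435 m and (angle between ring_c's own z axis and vertical below 0.12 rad or angle between ring_c's own z axis and vertical above 3.02 rad)), for 0.2 s.
6. the arm is back over the post (((horizontal distance between swing_a_grip and base below 0.25 m and value of joint swing_a below 0.06 rad) or (horizontal distance between swing_b_grip and base below 0.25 m and value of joint swing_b below 0.06 rad))), for 0.2 s.
7. the cap is screwed home (((horizontal distance between swing_a_grip and base below 0.25 m and value of joint cap_a below 0.3 rad) or (horizontal distance between swing_b_grip and base below 0.25 m and value of joint cap_b below 0.3 rad))), for 0.2 s.
At the end, for the whole second after the job is handed in: Cap within 0.3 rad of home, arm within 0.08 rad of over the post; spacer, dial face, clamp ring flat on the post in that order from the plate up (within 2.5 mm in height, 6 mm of the axis, 0.12 rad of level); every hinge half present in the funnel or bin (all of step 3 and all of step 4 and all of step 5 and ((horizontal distance between swing_a_grip and base below 0.25 m and value of joint cap_a below 0.3 rad and value of joint swing_a below 0.08 rad) or (horizontal distance between swing_b_grip and base below 0.25 m and value of joint cap_b below 0.3 rad and value of joint swing_b below 0.08 rad)) and horizontal distance between each of half1_c, half2_c, half3_c and funnel_mouth below 0.095 m and height (world z) of each of half1_c, half2_c, half3_c below 0.14 m); the robot touches nothing.
It fails at once if a bystander (pipe elbow, pick-off tool or jar) is moved more than 30 mm (distance of any of elbow, picktool, jar from where it was at the start of the episode above 0.03 m).
Of half1, half2, half3 only 1 to 3 are there at a start; the rules pass over those that are not, and their reading is None.
At some moment in a run one of spacer, dial, ring may be knocked a few centimetres aside while the robot is not near it.
It also fails if it takes over 210 s, if anything falls off the work surface, if the arm or the gripper's body presses on something with over 40 N, if the wrist force passes 120 N, or if a joint passes its speed limit or range.

## Working session

There is one attempt and no reset: what is moved stays moved. The work goes in short steps, Python scripts to look and compute and a shell command to move; the robot and the scene stay as the last step left them, time stands still between calls to the robot, and variables do not carry over. Pictures are saved under pics/ and viewed, at most 14 in all, crops included, and the job is handed in when it is done.

```bash
ls; mkdir -p pics
python3 - <<'E'
from bench import r
import cv2
for n in ("scene","top"):
    im=r.snapshot(n); cv2.imwrite(f"pics/{n}0.png",im[:,:,::-1]); p=r.camera_params(n); print(n,p)
print(r.sense(), r.tcp_to_grasp)
E
```

```text
pics
scene {'fx': 487.13867001512824, 'fy': 487.13867001512824, 'cx': 277.4581215120912, 'cy': 205.48006591137332, 'D': array([-0.03001204,  0.        ,  0.        ,  0.        ,  0.        ]), 'R': array([[ 0.71251636,  0.70148816, -0.01532281],
       [ 0.49297331, -0.51602458, -0.70049693],
       [-0.49929725,  0.49156179, -0.7134909 ]]), 't': array([-432.78418703, -196.19042154, 1613.46304585])}
top {'fx': 480.96671993464685, 'fy': 480.96671993464685, 'cx': 274.43322489962486, 'cy': 209.35505596828366, 'D': array([0.00643245, 0.        , 0.        , 0.        , 0.        ]), 'R': array([[-0.01519509, -0.99978207, -0.01431537],
       [-0.98223914,  0.01760324, -0.18680577],
       [ 0.18701705,  0.01122259, -0.98229256]]), 't': array([  62.40500079,  592.27833519, 1175.65427361])}
{'time': 0.1, 'joint_pos': array([-7.57109490e+01,  7.51058782e+00,  8.53236867e+01, -6.52507646e-04,
        8.72617278e+01, -4.89311429e+00]), 'qd': array([-0.01804974, -0.02442376, -0.29326304, -0.04542394,  0.01646124,
       -0.02768697]), 'joint_efforts': array([ 9.61398837e-04, -5.70952213e+01, -5.01941586e+01, -2.90501075e-04,
        8.15144536e-03, -2.13097269e-05]), 'tool_pos': array([ 197.02172368, -566.13922639,  195.44519478]), 'tcp_rot': array([-1.79904292e+02, -7.53939322e-03,  1.91821907e+01]), 'ft_force': array([-0.3149964 ,  0.18899735, -0.19840078]), 'wrist_torque': array([-0.01272618, -0.04474343, -0.02958957]), 'grip_force': 0.0, 'finger_gap': 85.38464251633049} 18.700000000000003
```

View pics/top0.png

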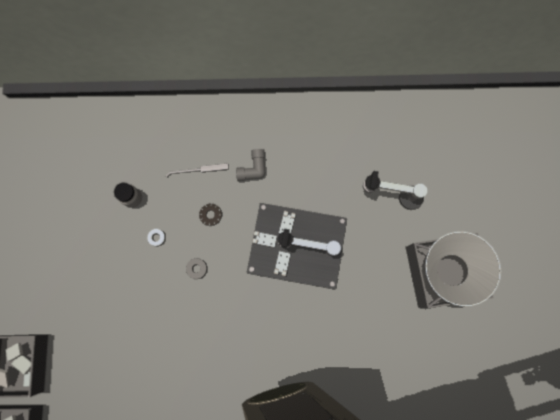

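View pics/scene0.png

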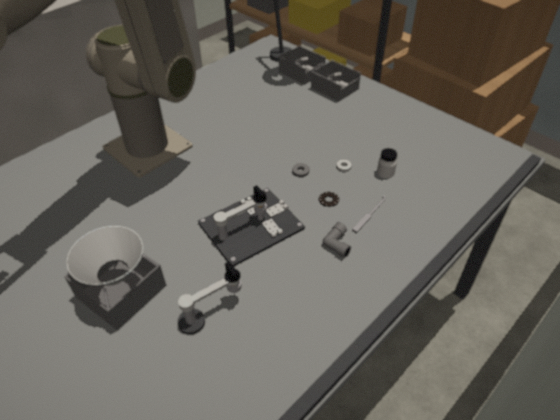

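The top view shows the plate centred near (297,246), with the cap at (285,240) and the pillar at (334,247). Three white halves are at (265,239), (287,221) and (283,262). The spacer is at (196,268), the dial at (210,215), the ring at (156,237) and the funnel mouth at (462,270). In the scene view the plate is at (252,225) and the funnel at (107,260).

```bash
cat > h.py <<'E'
import numpy as np, cv2
from bench import r
def snap(n,name=None):
    im=r.snapshot(n)
    if name: cv2.imwrite(f"pics/{name}.png",im[:,:,::-1])
    return im
def K(p): return np.array([[p['fx'],0,p['cx']],[0,p['fy'],p['cy']],[0,0,1]])
def ray(n,uv,z):
    p=r.camera_params(n); uv=np.array(uv,float).reshape(-1,1,2)
    q=cv2.undistortPoints(uv,K(p),p['D']).reshape(-1,2)
    d=np.c_[q,np.ones(len(q))]@p['R']; c=-p['R'].T@p['t']
    return c+d*((z-c[2])/d[:,2])[:,None]
def proj(n,X):
    p=r.camera_params(n)
    return cv2.projectPoints(np.array(X,float).reshape(-1,1,3),cv2.Rodrigues(p['R'])[0],p['t'],K(p),p['D'])[0].reshape(-1,2)
def big(im,x0,y0,w,h,s,name):
    c=cv2.resize(im[y0:y0+h,x0:x0+w],None,fx=s,fy=s,interpolation=cv2.INTER_CUBIC); cv2.imwrite(f"pics/{name}.png",c[:,:,::-1])
def blobs(m,amin=20):
    n,l,st,c=cv2.connectedComponentsWithStats(m.astype(np.uint8))
    return [(l==i,st[i],c[i]) for i in range(1,n) if st[i][4]>=amin]
E
python3 - <<'E'
from h import *
im=cv2.imread('pics/top0.png')[:,:,::-1]
g=im.max(2).astype(int); 
bg=cv2.medianBlur(im.max(2),91).astype(int)
# plate
for m,s,c in blobs((g<bg-30),400):
    if 230<c[0]<360 and 190<c[1]<300:
        cn=max(cv2.findContours(m.astype(np.uint8),0,2)[0],key=cv2.contourArea)
        b=cv2.boxPoints(cv2.minAreaRect(cv2.convexHull(cn))); print('plate',s,b, ray('top',b,14).round(1)[:,:2])
for nm,(x,y),z in (('spacer',(196,268),14),('dial',(210,215),6),('ring',(156,237),14)):
    w=im[y-18:y+18,x-18:x+18].astype(int); d=np.abs(w-np.median(w.reshape(-1,3),0)).max(2)
    m=d>12; 
    for mm,s,c in blobs(m,30):
        cn=max(cv2.findContours(mm.astype(np.uint8),0,2)[0],key=cv2.contourArea)
        (cx,cy),rad=cv2.minEnclosingCircle(cn); print(nm,s,(cx+x-18,cy+y-18),rad,ray('top',[(cx+x-18,cy+y-18)],z/2).round(1)[0], ray('top',[(c[0]+x-18,c[1]+y-18)],z/2).round(1)[0])
a=big(im,235,165,150,135,5,'c1')
a=big(im,140,195,95,90,6,'c2')
print('funnel',ray('top',[(462,270)],150), 'spare', ray('top',[(372,181),(420,190)],[90]) )
E
```

```text
plate [ 247  203  100   87 4542] [[245.83673 273.44275]
 [258.82214 201.52345]
 [349.69305 217.9307 ]
 [336.70764 289.84998]] [[ 433.8  129.6]
 [ 623.2   94.3]
 [ 574.7 -144.9]
 [ 388.4 -103.4]]
spacer [  8   8  22  22 352] (196.7758617401123, 268.5517234802246) 11.314241409301758 [449.  258.2   7. ] [449.4 257.9   7. ]
dial [  6   5  25  25 445] (210.11417388916016, 214.3503932952881) 12.400649070739746 [592.9 225.4   3. ] [592.9 225.3   3. ]
ring [  9   9  19  19 264] (156.41304397583008, 237.32608604431152) 10.104703903198242 [532.9 366.4   7. ] [533.5 367.3   7. ]
funnel [[ 426.1761908  -376.29092672  150.        ]] spare [[ 654.85515914 -193.76265491   90.        ]
 [ 629.475475   -311.92901519   90.        ]]
```

View pics/c1.png

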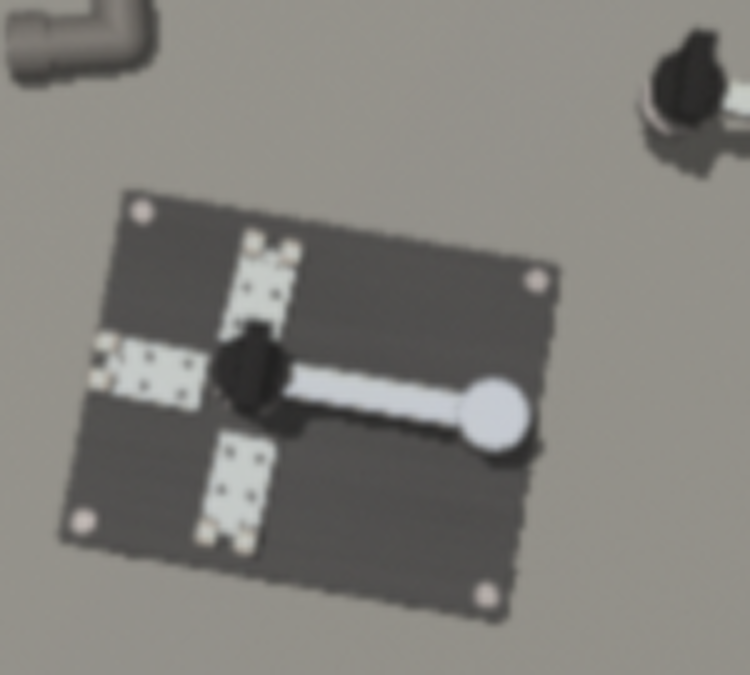

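View pics/c2.png

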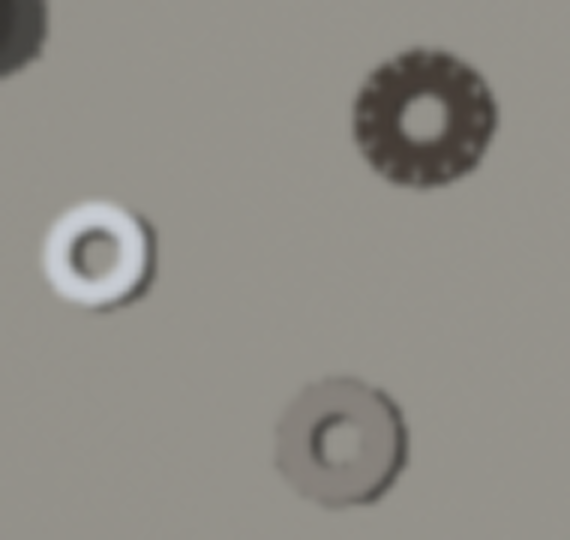

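The crops show the plate corners at c1 px (125,190), (559,264), (503,622) and (60,541). All three halves are clear, and the spare cap's bar is at about (690,75). In c2, the ring, dial and spacer each lie flat.

```bash
cat >> h.py <<'E'
def plate():
    c=np.array([(125,190),(559,264),(503,622),(60,541)],float)
    W=ray('top',(c+.5)/5-.5+[235,165],14)[:,:2]; P=np.array([(95,85),(95,-150),(-95,-150),(-95,85)],float)
    a=P-P.mean(0); b=W-W.mean(0)
    yaw=np.arctan2((a[:,0]*b[:,1]-a[:,1]*b[:,0]).sum(),(a*b).sum())
    R=np.array([[np.cos(yaw),-np.sin(yaw)],[np.sin(yaw),np.cos(yaw)]]); o=W.mean(0)-R@P.mean(0)
    return R,o,np.degrees(yaw),W-(P@R.T+o)
def goto(x,y,yaw=None,z=None):
    s=r.sense(); p=s['tool_pos']; t=np.radians(s['tcp_rot'][2]); d=np.array([x,y])-p[:2]
    print('tool dx,dy',(d@[np.cos(t),np.sin(t)]).round(1),(d@[np.sin(t),-np.cos(t)]).round(1),
      'dz',None if z is None else (p[2]-z).round(1),'turn',None if yaw is None else round(s['tcp_rot'][2]-yaw,1),'at',p.round(1),s['tcp_rot'].round(1),s['joint_pos'].round(0))
E
python3 - <<'E'
from h import *
R,o,y,e=plate(); print(o,y,e.round(1))
w=lambda x,yy: (R@[x,yy]+o).round(1)
print('pillar',w(0,-120),'grip',w(0,-58))
f=lambda a:(np.array(a,float)+.5)/5-.5+[235,165]
# post via top and hub
print('hub',ray('top',f([(494,414)]),94),'cap',ray('top',f([(250,370)]),97))
for n,a in dict(A=[(204,380),(105,360)],B=[(250,335),(272,248)],C=[(248,438),(226,535)]).items():
    L=ray('top',f(a[:1]),20)[0];k=ray('top',f(a[1:]),25)[0]; d=(k-L)[:2]
    print(n,L.round(0),k.round(0),'plate', ((L[:2]-o)@R).round(1),((k[:2]-o)@R).round(1))
print(proj('scene',[*[(list(w(*q))+[14]) for q in [(95,85),(95,-150),(-95,-150),(-95,85)]]]))
goto(*o,y,100)
E
```

```text
[511.86767911  27.89557993] -11.02416918071953 [[-1.1 -0.9]
 [-0.1  1.2]
 [ 0.7  1.6]
 [ 0.6 -1.9]]
pillar [488.9 -89.9] grip [500.8 -29. ]
hub [[488.98185764 -90.27356124  94.        ]] cap [[512.22144513  28.37122968  97.        ]]
A [517.  52.  20.] [528. 103.  25.] plate [ 0.7 24.4] [ 1.4 76.8]
B [540.  27.  20.] [586.  15.  25.] plate [28.2  4.9] [74.8  1.4]
C [487.  29.  20.] [437.  42.  25.] plate [-25.1  -3.4] [-76.6  -0.9]
[[304.78945898 224.48337423]
 [231.13808563 263.63643988]
 [196.45578873 219.24478318]
 [266.61311884 185.85164496]]
tool dx,dy 492.5 -457.6 dz 95.4 turn 30.2 at [ 197.  -566.1  195.4] [-179.9   -0.    19.2] [-76.   8.  85.  -0.  87.  -5.]
```

```bash
python3 -m handwheel '[[0.033,-0.0305,0,0],[0.033,-0.0305,0,0],[0.033,-0.0305,0,0],[0.033,-0.0305,0,0],[0.033,-0.0305,0,0],[0.033,-0.0305,0,0],[0.033,-0.0305,0,0],[0.033,-0.0305,0,0]]' 0.06
python3 -m handwheel '[[0.033,-0.0305,0,0],[0.033,-0.0305,0,0],[0.033,-0.0305,0,0],[0.033,-0.0305,0,0],[0.033,-0.0305,0,0],[0.033,-0.0305,0,0],[0.033,-0.0305,0,0]]'
python3 -m handwheel '[[0,0,0,8],[0,0,0,8],[0,0,0,8],[0,0,0,6.2],[0,0,0.02,0],[0,0,0,0],[0,0,0,0]]'
python3 -c "
from h import *
goto(511.9,27.9,-11,100)"
```

```text
time: 0.9
tool_pos: [366.6, -247.7, 196.1]
tcp_rot: [-180.0, 0.0, 19.2]
ft_force: [0.7, 0.2, -0.4]
finger_gap: 60.1
grip_force: 0.0
time: 1.6
tool_pos: [514.7, 30.0, 196.1]
tcp_rot: [-180.0, 0.0, 19.2]
ft_force: [0.6, -0.7, 0.0]
finger_gap: 59.8
grip_force: 0.0
time: 2.3
tool_pos: [513.6, 28.1, 175.8]
tcp_rot: [180.0, 0.1, -11.0]
ft_force: [0.0, -0.2, 0.5]
finger_gap: 59.5
grip_force: 0.0
tool dx,dy -1.7 0.5 dz 75.8 turn 0.0 at [513.6  28.1 175.8] [ 1.8e+02  1.0e-01 -1.1e+01] [ -3.  -5. 100.  -0.  85.  98.]
```

```bash
python3 -m handwheel '[[-0.0015,0.0005,0.035,0],[0,0,0.03,0],[0,0,0.0095,0],[0,0,0,0],[0,0,0,0]]' 0.06
python3 -m handwheel '[[0,0,0,0],[0,0,0,0],[0,0,0,0],[0,0,0,0],[0,0,0,0]]' 0 60
python3 -m handwheel '[[0,0,0,-4],[0,0,0,-4],[0,0,0,0],[0,0,0,0]]'
python3 -c "
from h import *
s=r.sense();print(s['wrist_torque'],s['tcp_rot'],s['joint_efforts'][5]);snap('top','t1')"
```

```text
time: 2.8
tool_pos: [513.8, 27.8, 103.6]
tcp_rot: [-180.0, -0.1, -11.0]
ft_force: [0.3, 0.4, 0.1]
finger_gap: 59.8
grip_force: 0.0
time: 3.3
tool_pos: [512.9, 27.9, 102.1]
tcp_rot: [-180.0, -0.0, -11.0]
ft_force: [-0.5, -0.1, 0.7]
finger_gap: 0.3
grip_force: 0.0
time: 3.7
tool_pos: [512.7, 27.9, 101.8]
tcp_rot: [-180.0, 0.0, -3.1]
ft_force: [0.5, 0.2, -0.8]
finger_gap: 0.2
grip_force: 0.0
[-0.01503109  0.04211891 -0.02672824] [-1.79999572e+02  8.06426465e-03 -3.13473550e+00] -0.21642041858285666
```

```bash
python3 -c "
from h import *
im=snap('scene');a=cv2.resize(im[170:270,180:320],None,fx=5,fy=5,interpolation=2)
b=cv2.imread('pics/t1.png')[:,:,::-1]
cv2.imwrite('pics/s1.png',a[:,:,::-1])
print(proj('scene',[(512,28,123),(512,28,97),(512,28,56),(489,-90,94)]),proj('top',[(512,28,123),(512,28,97),(512,28,56),(489,-90,94)]))
p=r.camera_params('top');print(-p['R'].T@p['t'])"
```

```text
[[258.40451357 188.63499258]
 [258.82443043 195.68644187]
 [259.46331247 206.40752928]
 [219.80935856 215.33825039]] [[284.82696064 237.30845137]
 [284.7535138  238.68739651]
 [284.64396006 240.7442831 ]
 [333.28745301 247.39444649]]
[ 362.83981726   38.77150014 1266.3708064 ]
```

View pics/s1.png

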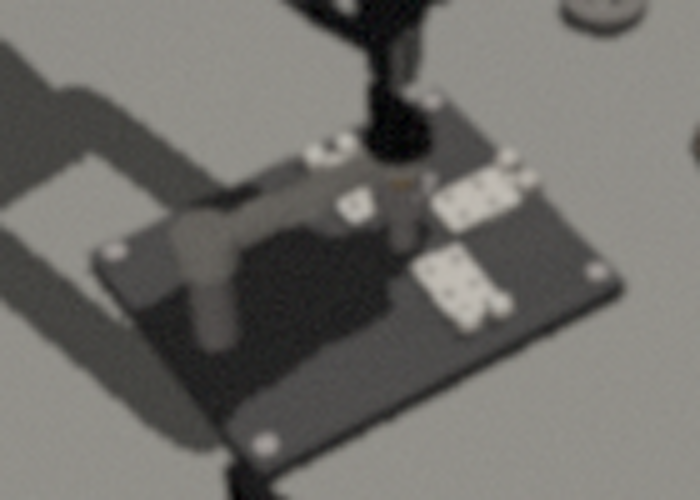

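The scene crop shows a closed grey finger ending at crop (405,85), just above or behind the cap at (398,120). I need the top view to tell which.

```bash
python3 -m handwheel '[[0,0,-0.04,0],[0,0,-0.04,8],[0,0,-0.04,0],[-0.05,0,0,0],[-0.05,0,0,0],[-0.05,0,0,0],[0,0,0,0]]' 0.06; python3 -c "
from h import *
im=snap('scene');a=cv2.resize(im[160:240,200:300],None,fx=4,fy=4,interpolation=2)
b=cv2.resize(snap('top')[200:280,245:345],None,fx=4,fy=4,interpolation=2)
cv2.imwrite('pics/s2.png',np.hstack([a,b])[:,:,::-1])"
```

```text
time: 4.5
tool_pos: [361.4, 57.4, 222.0]
tcp_rot: [-180.0, -0.1, -11.0]
ft_force: [-0.1, -0.3, -0.2]
finger_gap: 60.3
grip_force: 0.0
```

View pics/s2.png

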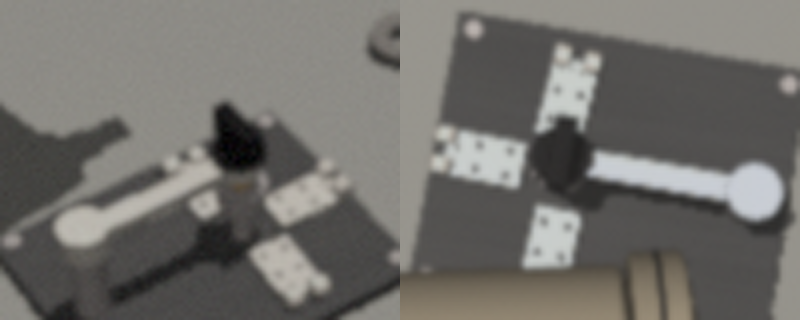

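The cap is still in place. The bar's ridge runs along plate x, from (222,105) to (257,141) in the left panel. It should have been between the fingers, so I'll check the saved grasp picture.

```bash
python3 -c "
from h import *
a=cv2.imread('pics/t1.png')[195:285,235:355]; a=cv2.resize(a,None,fx=5,fy=5,interpolation=2)
a=cv2.convertScaleAbs(a,alpha=2.2,beta=0)
cv2.imwrite('pics/t1c.png',a)
print((proj('top',[(512,28,123),(512,28,102)])-[235,195])*5)"
```

```text
[[249.13480321 211.54225683]
 [248.83694715 217.13441678]]
```

View pics/t1c.png

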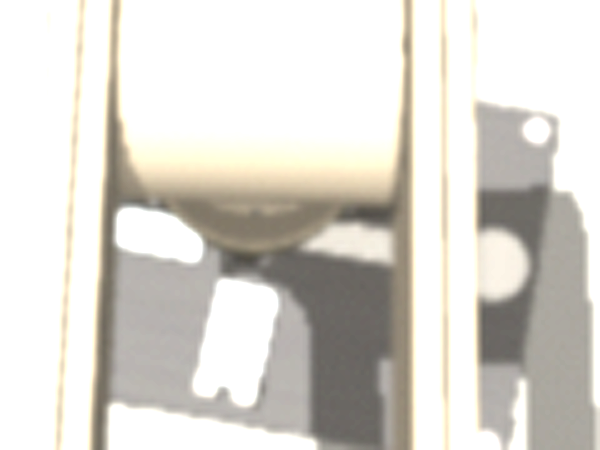

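```bash
python3 -m handwheel '[[0.05,0,0,0],[0.05,0,0,0],[0.05,0,0,0],[0.0035,0.001,0.04,0],[0,0,0.04,0],[0,0,0.038,0],[0,0,0,0],[0,0,0,0],[0,0,0,0]]' 0.06; python3 -c "
from h import *
goto(512,28,-11,101)
im=snap('scene');a=cv2.resize(im[150:220,220:300],None,fx=7,fy=7,interpolation=2)
a=cv2.convertScaleAbs(a,alpha=2,beta=20)
cv2.imwrite('pics/s3.png',a[:,:,::-1])
print((proj('scene',[(512,28,123),(512,28,102)])-[220,150])*7)"
```

```text
time: 5.5
tool_pos: [518.2, 26.0, 106.4]
tcp_rot: [-180.0, -0.2, -11.0]
ft_force: [-0.8, 0.7, 0.5]
finger_gap: 60.0
grip_force: 0.0
tool dx,dy -6.4 -0.8 dz 5.4 turn -0.0 at [518.2  26.  106.4] [-180.    -0.2  -11. ] [ -3.  -2. 104.   0.  77.  98.]
[[268.83159497 270.44494808]
 [271.21212242 310.4219912 ]]
```

View pics/s3.png

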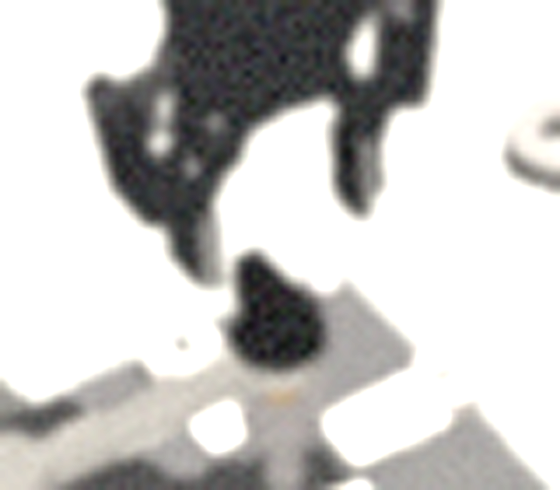

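The opened fingertips sit at (205,280) and (360,212), so their midpoint is about (283,246). That is about 45 px, or roughly 24 mm, above where the TCP reading should project. The bar ridge is at (250,255) to (300,310). So the fingertips are higher than the reading suggests, and I'll find the height by touch.

```bash
python3 -m handwheel '[[-0.006,0,0.003,0],[0,0,0,0],[0,0,0,0],[0,0,0,0],[0,0,0,0]]' 0.034 30; python3 -m handwheel '[[0,0,0.002,0],[0,0,0.002,0],[0,0,0.002,0],[0,0,0,0],[0,0,0,0]]' ; python3 -c "
from h import *
im=snap('scene');a=cv2.resize(im[150:220,220:300],None,fx=7,fy=7,interpolation=2)
a=cv2.convertScaleAbs(a,alpha=2,beta=20)
cv2.imwrite('pics/s4.png',a[:,:,::-1])
goto(512,28,-11,101)
print((proj('scene',[(512,28,123),(512,28,97),(515.3,45,97),(515.3,45,123)])-[220,150])*7)"
```

```text
time: 6.05
tool_pos: [510.3, 27.4, 101.1]
tcp_rot: [-180.0, -0.0, -11.0]
ft_force: [-0.2, -0.1, 0.5]
finger_gap: 33.9
grip_force: 0.0
time: 6.55
tool_pos: [510.0, 27.3, 94.7]
tcp_rot: [180.0, 0.0, -11.0]
ft_force: [-0.2, 0.2, 0.6]
finger_gap: 34.1
grip_force: 0.0
tool dx,dy 1.7 -1.0 dz -6.1 turn -0.0 at [510.1  27.3  94.9] [180.   0. -11.] [ -3.  -2. 106.  -0.  76.  98.]
[[268.83159497 270.44494808]
 [271.77101301 319.80509307]
 [309.62441615 301.54300706]
 [307.24377551 252.17726253]]
```

View pics/s4.png

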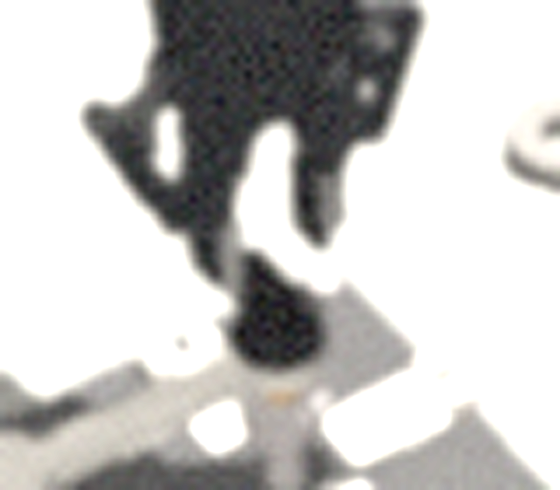

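The tips at 34 mm opening are at about (322,245) and (215,275), which puts them near z≈127 while the TCP reads 95. I'll keep lowering in steps and watch the force.

```bash
python3 -m handwheel '[[0.0017,-0.001,0.003,0],[0,0,0.003,0],[0,0,0.003,0],[0,0,0.003,0],[0,0,0,0],[0,0,0,0]]' ; python3 -m handwheel '[[0,0,0,0],[0,0,0,0],[0,0,0,0],[0,0,0,0]]' 0 40
```

```text
time: 7.2
tool_pos: [511.8, 28.0, 82.7]
tcp_rot: [180.0, 0.0, -11.0]
ft_force: [0.8, 0.1, 0.6]
finger_gap: 34.2
grip_force: 0.0
time: 7.6
tool_pos: [512.2, 27.8, 83.2]
tcp_rot: [180.0, -0.0, -11.0]
ft_force: [-1.1, -1.4, 3.2]
finger_gap: 12.4
grip_force: 39.6
```

The bar is gripped, so the real fingertip is about 30 mm above the reported TCP. I'll go deeper and regrip.

```bash
python3 -m handwheel '[[0,0,0,0],[0,0,0,0],[0,0,0.004,0],[0,0,0.004,0],[0,0,0,0],[0,0,0,0]]' 0.032;  python3 -m handwheel '[[0,0,0,0],[0,0,0,0],[0,0,0,0],[0,0,0,0]]' 0 70; python3 -m handwheel '[[0,0,0,-4],[0,0,0,-4],[0,0,0,0],[0,0,0,0]]';python3 -c "
from h import *
s=r.sense();print(s['wrist_torque'],s['tcp_rot'],s['joint_efforts'][5])"
```

```text
time: 8.2
tool_pos: [511.7, 28.0, 74.5]
tcp_rot: [180.0, 0.0, -11.0]
ft_force: [0.1, -0.6, -0.6]
finger_gap: 31.8
grip_force: 0.0
time: 8.6
tool_pos: [512.2, 27.8, 75.2]
tcp_rot: [180.0, -0.0, -11.0]
ft_force: [-1.9, -1.2, 3.7]
finger_gap: 11.8
grip_force: 69.5
time: 9.0
tool_pos: [512.1, 27.8, 75.1]
tcp_rot: [-180.0, -0.0, -3.2]
ft_force: [-0.9, -2.5, 3.5]
finger_gap: 12.0
grip_force: 81.9
[-0.32520633  0.3385692  -1.74548864] [-1.79993964e+02 -1.44110102e-02 -3.21053984e+00] -1.9241615384817123
```

1.7 N·m of resistance means anticlockwise is blocked, so I'll try clockwise.

```bash
python3 -m handwheel '[[0,0,0,4],[0,0,0,4],[0,0,0,4],[0,0,-0.0003,4],[0,0,-0.0003,4],[0,0,0,0],[0,0,0,0]]';python3 -c "
from h import *
s=r.sense();print(s['wrist_torque'],s['tcp_rot'],s['joint_pos'][5])"
```

```text
time: 9.7
tool_pos: [512.7, 27.9, 76.1]
tcp_rot: [-180.0, -0.1, -22.9]
ft_force: [0.1, -2.4, 6.3]
finger_gap: 11.7
grip_force: 69.9
[-0.44128422 -0.00562619 -0.01259855] [-1.79986942e+02 -8.35160202e-02 -2.29084310e+01] 110.32085789545631
```

Clockwise turns freely, so that direction loosens it. I'll take it to j6 of about 144, release, turn back 180° and finish.

```bash
python3 -m handwheel '[[0,0,-0.0007,8.5],[0,0,-0.0007,8.5],[0,0,-0.0007,8.5],[0,0,-0.0007,8.5],[0,0,0,0],[0,0,0,0]]'
python3 -m handwheel '[[0,0,0,0],[0,0,0,0],[0,0,0,0],[0,0,-0.03,0]]' 0.06
python3 -m handwheel '[[0,0,0,-8.5],[0,0,0,-8.5],[0,0,0,-8.5],[0,0,0,-8.5],[0,0,0,-8.5],[0,0,0,-8.5],[0,0,0,-8.5],[0,0,0,-8.5],[0,0,0,-8.5],[0,0,0,-8.5]]'
python3 -m handwheel '[[0,0,0,-8.5],[0,0,0,-8.5],[0,0,0,-8.5],[0,0,0,-8.5],[0,0,0,-8.5],[0,0,0,-8.5],[0,0,0,-8.5],[0,0,0,-8.5],[0,0,0,-8.5],[0,0,0,-8.5]]'
python3 -m handwheel '[[0,0,0,-8.5],[0,0,0,-1.5],[0,0,0.03,0],[0,0,0,0],[0,0,0,0]]'
python3 -m handwheel '[[0,0,0,0],[0,0,0,0],[0,0,0,0],[0,0,0,0],[0,0,0,0]]' 0 70
python3 -c "
from h import *
s=r.sense();print(s['wrist_torque'],s['tcp_rot'],s['joint_pos'][5])"
```

```text
time: 10.3
tool_pos: [512.5, 28.2, 78.7]
tcp_rot: [-179.9, -0.0, -56.7]
ft_force: [0.1, -0.2, 6.2]
finger_gap: 12.1
grip_force: 69.9
time: 10.7
tool_pos: [508.0, 28.3, 103.7]
tcp_rot: [179.6, 0.3, -56.9]
ft_force: [-0.9, 0.0, -0.3]
finger_gap: 59.9
grip_force: 0.0
time: 11.7
tool_pos: [511.6, 28.1, 107.8]
tcp_rot: [-180.0, 0.0, 28.4]
ft_force: [-0.5, 0.4, -0.3]
finger_gap: 60.0
grip_force: 0.0
time: 12.7
tool_pos: [511.6, 28.1, 107.8]
tcp_rot: [-180.0, -0.0, 113.4]
ft_force: [-0.9, 0.6, -1.4]
finger_gap: 60.3
grip_force: 0.0
time: 13.2
tool_pos: [510.9, 28.1, 77.7]
tcp_rot: [-179.9, -0.1, 122.9]
ft_force: [0.5, -0.0, 0.2]
finger_gap: 60.0
grip_force: 0.0
time: 13.7
tool_pos: [512.8, 28.0, 79.4]
tcp_rot: [179.9, 0.1, 123.0]
ft_force: [-0.6, 0.5, 5.4]
finger_gap: 12.2
grip_force: 70.9
[-0.00402323  0.10732226  0.02796042] [1.79916826e+02 6.05477122e-02 1.22977183e+02] -35.5755684604988
```

```bash
python3 -m handwheel '[[0,0,-0.0007,8.5],[0,0,-0.0007,8.5],[0,0,-0.0007,8.5],[0,0,-0.0007,8.5],[0,0,-0.0007,8.5],[0,0,-0.0007,8.5]]'
python3 -m handwheel '[[0,0,-0.0007,8.5],[0,0,-0.0007,8.5],[0,0,-0.0007,8.5],[0,0,-0.0007,8.5],[0,0,-0.0007,8.5],[0,0,-0.0006,7],[0,0,0,0],[0,0,0,0]]'
python3 -c "
from h import *
s=r.sense();print(s['wrist_torque'],s['tcp_rot'],s['joint_pos'][5])"
```

```text
time: 14.3
tool_pos: [513.2, 28.0, 83.5]
tcp_rot: [179.9, -0.0, 71.6]
ft_force: [2.1, -0.9, 2.5]
finger_gap: 11.9
grip_force: 70.6
time: 15.1
tool_pos: [513.1, 27.8, 87.4]
tcp_rot: [179.9, -0.1, 22.7]
ft_force: [4.4, -1.8, 2.8]
finger_gap: 12.0
grip_force: 70.6
[-0.29092295 -0.83621385 -0.02216477] [ 1.79926766e+02 -1.24568740e-01  2.26860992e+01] 64.70887532761746
```

```bash
python3 -m handwheel '[[0,0,0,0],[0,0,0,0],[0,0,-0.05,0],[0,0,0,0],[0,0,0,0],[0,0,0,0]]' 0.06
python3 -c "
from h import *
R,o,y,_=plate()
w=lambda x,yy: (R@[x,yy]+o)
goto(*w(-34,-40),None,52)
a=w(-34,-40);b=w(70,-120+34.5);d=b-a;t=np.radians(r.sense()['tcp_rot'][2]);print(d@[np.cos(t),np.sin(t)],d@[np.sin(t),-np.cos(t)],a,b)"
```

```text
time: 15.7
tool_pos: [511.1, 28.2, 135.5]
tcp_rot: [-179.9, 0.1, 22.5]
ft_force: [-0.8, 0.1, -0.1]
finger_gap: 59.9
grip_force: 0.0
tool dx,dy -49.8 15.1 dz 83.5 turn None at [511.1  28.2 135.5] [-1.799e+02  1.000e-01  2.250e+01] [ -3.  -4. 103.   0.  81.  65.]
61.53726548460303 95.39085363218784 [470.84617208  -4.8647003 ] [564.22636996 -69.41226915]
```

```bash
python3 -m handwheel '[[-0.025,0.0075,0,0],[-0.025,0.0075,0,0],[0,0,0.03,0],[0,0,0.03,0],[0,0,0.0235,0],[0,0,0,0],[0,0,0,0]]' 0
python3 -m handwheel '[[0.0077,0.0119,0,0],[0.0077,0.0119,0,0],[0.0077,0.0119,0,0],[0.0077,0.0119,0,0]]'
python3 -m handwheel '[[0.0077,0.0119,0,0],[0.0077,0.0119,0,0],[0.0077,0.0119,0,0],[0.0077,0.0119,0,0],[0,0,0,0],[0,0,0,0]]'
python3 -m handwheel '[[-0.007,-0.011,0,0],[0,0,-0.04,0],[0,0,-0.04,0],[-0.04,0,0,0],[-0.05,0,0,0],[-0.05,0,0,0],[-0.05,0,0,0],[0,0,0,0]]' 0.08
python3 -c "
from h import *
big(snap('top','t2'),235,165,150,135,5,'c3')"
```

```text
time: 16.4
tool_pos: [470.3, -4.8, 52.3]
tcp_rot: [-179.9, 0.1, 22.5]
ft_force: [1.1, -1.0, 1.1]
finger_gap: -0.1
grip_force: 0.0
time: 16.8
tool_pos: [520.0, -37.6, 55.1]
tcp_rot: [179.9, -0.1, 22.5]
ft_force: [0.1, -0.2, 0.5]
finger_gap: -0.1
grip_force: 0.3
time: 17.4
tool_pos: [565.4, -69.4, 54.2]
tcp_rot: [180.0, -0.1, 22.5]
ft_force: [0.3, -0.0, -0.2]
finger_gap: -0.0
grip_force: 0.0
time: 18.2
tool_pos: [373.7, -135.1, 132.4]
tcp_rot: [-180.0, 0.1, 22.3]
ft_force: [-0.7, -0.3, -0.6]
finger_gap: 79.8
grip_force: 0.0
```

View pics/c3.png

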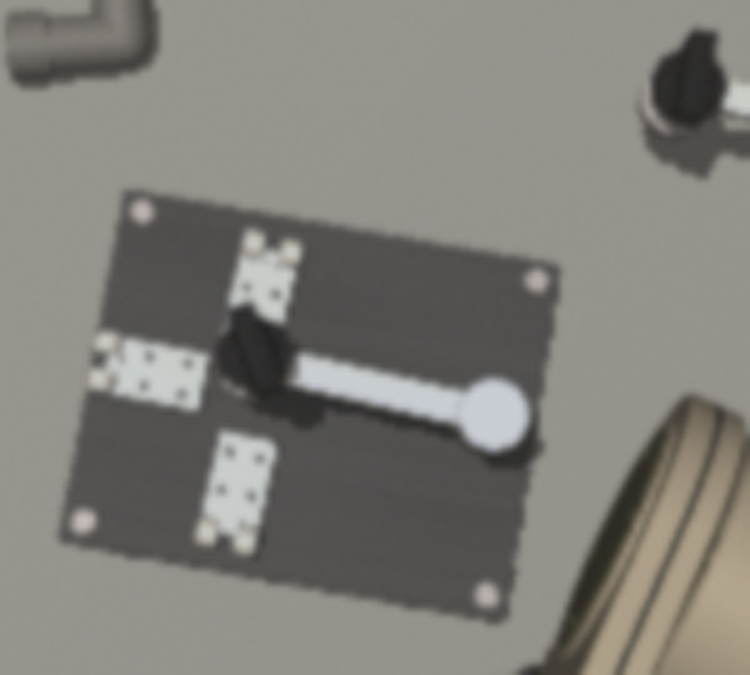

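The cap bar is now turned (about (240,310) to (270,395)), but the arm has moved only about 0.1 rad. My closed fingers passed over it, so the tip offset is larger still. I'll calibrate the tip height by touching the counter with closed fingers.

```bash
python3 -m handwheel '[[-0.02,0.04,0,0],[0,0,0.05,0],[0,0,0.05,0],[0,0,0.04,0],[0,0,0.01,0],[0,0,0,0],[0,0,0,0]]' 0 30
python3 -m handwheel '[[0,0,0.003,0],[0,0,0.003,0],[0,0,0.003,0],[0,0,0.003,0],[0,0,0,0]]'
python3 -m handwheel '[[0,0,0.002,0],[0,0,0.002,0],[0,0,0.002,0],[0,0,0,0]]'
```

```text
time: 18.95
tool_pos: [377.2, -179.8, -14.9]
tcp_rot: [179.9, -0.1, 22.5]
ft_force: [1.2, -0.5, 0.9]
finger_gap: 0.1
grip_force: 0.0
time: 19.45
tool_pos: [375.1, -179.0, -29.3]
tcp_rot: [-180.0, 0.0, 22.5]
ft_force: [-0.3, 0.1, 0.1]
finger_gap: 0.3
grip_force: 0.0
time: 19.85
tool_pos: [375.4, -179.2, -34.9]
tcp_rot: [-180.0, 0.0, 22.5]
ft_force: [-2.0, 1.1, 4.2]
finger_gap: 0.2
grip_force: 1.8
```

Contact comes at a reading of −34.5, so real tip height is the reading + 34.5. Now I'll redo the swing lower.

```bash
python3 -m handwheel '[[0,0,-0.04,0],[0,0,-0.05,0],[0,0,-0.05,0],[0,0,-0.02,0],[0,0,0,0],[0,0,0,0]]'
python3 -c "
from h import *
R,o,y,_=plate()
w=lambda x,yy: (R@[x,yy]+o)
goto(*w(-34,-40),None,42)"
```

```text
time: 20.45
tool_pos: [375.6, -179.2, 124.9]
tcp_rot: [180.0, -0.0, 22.5]
ft_force: [-0.2, -0.2, -0.2]
finger_gap: -0.2
grip_force: 0.0
tool dx,dy 154.7 -124.7 dz 82.9 turn None at [ 375.6 -179.2  124.9] [180.   -0.   22.5] [-33. -20. 118.   0.  82.  35.]
```

```bash
python3 -m handwheel '[[0.0309,-0.0249,0,0],[0.0309,-0.0249,0,0],[0.0309,-0.0249,0,0],[0.0309,-0.0249,0,0],[0.0309,-0.0249,0,0],[0,0,0.03,0],[0,0,0.03,0],[0,0,0.023,0],[0,0,0,0],[0,0,0,0]]'
python3 -m handwheel '[[0.0077,0.0119,0,0],[0.0077,0.0119,0,0],[0.0077,0.0119,0,0],[0.0077,0.0119,0,0]]'
python3 -m handwheel '[[0.0077,0.0119,0,0],[0.0077,0.0119,0,0],[0.0077,0.0119,0,0],[0.0077,0.0119,0,0],[0,0,0,0],[0,0,0,0]]'
python3 -m handwheel '[[-0.007,-0.011,0,0],[0,0,-0.04,0],[0,0,-0.04,0],[-0.04,0,0,0],[-0.05,0,0,0],[-0.05,0,0,0],[-0.05,0,0,0],[0,0,0,0]]' 0.08
python3 -c "
from h import *
big(snap('top','t3'),235,165,150,135,5,'c4')"
```

```text
time: 21.45
tool_pos: [469.0, -4.9, 40.7]
tcp_rot: [-179.9, 0.2, 22.5]
ft_force: [0.5, 0.6, 0.5]
finger_gap: -0.0
grip_force: 0.0
time: 21.85
tool_pos: [517.7, -36.8, 43.0]
tcp_rot: [-179.9, -0.0, 22.5]
ft_force: [-2.8, 1.8, -1.6]
finger_gap: 0.2
grip_force: 1.9
time: 22.45
tool_pos: [564.4, -69.7, 43.0]
tcp_rot: [180.0, -0.1, 22.4]
ft_force: [-0.2, 0.6, 0.5]
finger_gap: 0.1
grip_force: 0.0
time: 23.25
tool_pos: [372.7, -135.3, 121.2]
tcp_rot: [-180.0, 0.1, 22.3]
ft_force: [-0.2, 0.2, -0.4]
finger_gap: 80.4
grip_force: 0.0
```

View pics/c4.png

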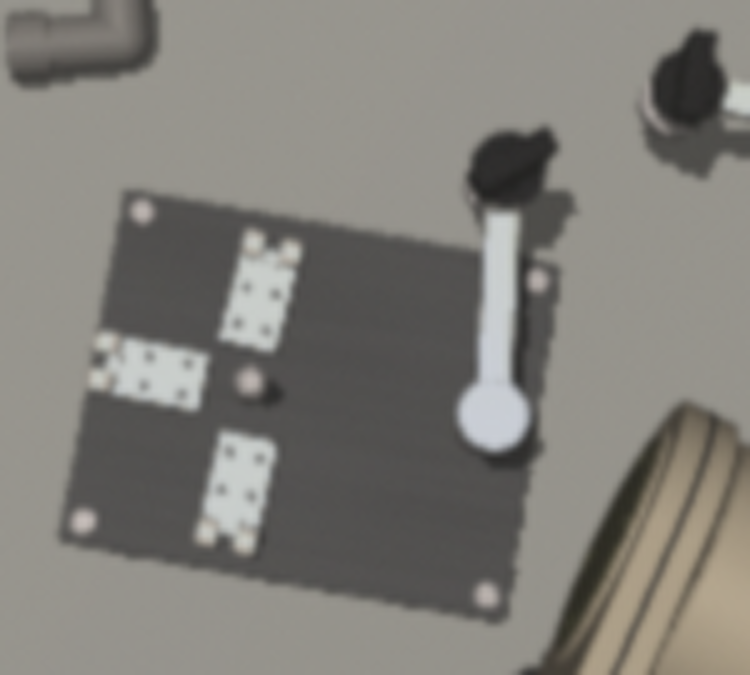

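The arm has swung clear to about 1.45 rad, with its cap at (505,170). The post top is visible at (250,380), and the three halves are undisturbed.

Run:
```python
from h import *
R,o,y,e=plate()
f=lambda a:(np.array(a,float)+.5)/5-.5+[235,165]
print('post',ray('top',f([(250,380)]),56)[0].round(1),o.round(1),'funnel scene',proj('scene',[(426,-376,150)]))
for n,a in dict(A=[(204,381),(97,360)],B=[(248,346),(273,246)],C=[(248,438),(225,538)]).items():
    L=ray('top',f(a[:1]),20)[0][:2];k=ray('top',f(a[1:]),26)[0][:2]; d=(k-L)/np.hypot(*(k-L))
    print(n,((L-o)@R).round(1),((k-o)@R).round(1),'grasp',(L+d*36).round(1),'dir',np.degrees(np.arctan2(d[1],d[0])).round(1))
    goto(*(L+d*36),None,20)
```

```text
post [512.4  28.1  56. ] [511.9  27.9] funnel scene [[104.50764403 250.44117937]]
A [ 0.2 24.3] [ 0.6 80.8] grasp [523.8  87. ] dir 78.6
tool dx,dy 221.5 -149.2 dz 102.1 turn None at [ 375.5 -135.   122.1] [179.9  -0.   22.3] [-27. -23. 121.  -0.  82.  41.]
B [22.3  4.9] [75.8  1.1] grasp [569.4  19.1] dir -15.2
tool dx,dy 237.9 -68.9 dz 102.1 turn None at [ 375.5 -135.   122.1] [179.9  -0.   22.3] [-27. -23. 121.  -0.  82.  41.]
C [-25.1  -3.4] [-78.2  -0.7] grasp [451.7  38.1] dir 166.1
tool dx,dy 136.2 -131.2 dz 102.1 turn None at [ 375.5 -135.   122.1] [179.9  -0.   22.3] [-27. -23. 121.  -0.  82.  41.]
```

```bash
python3 -m handwheel '[[0.0369,-0.0249,0,0],[0.0369,-0.0249,0,0],[0.0369,-0.0249,0,0],[0.0369,-0.0249,0,0],[0.0369,-0.0249,0,0],[0.0369,-0.0249,0,0]]' 0.06 40
python3 -m handwheel '[[0,0,0,-8.1],[0,0,0,-8.1],[0,0,0,-8.1],[0,0,0.02,-8.1],[0,0,0.03,-8.1],[0,0,0.03,-8.1],[0,0,0.03,-8.1],[0,0,0,0],[0,0,0,0]]'
python3 -c "
from h import *
goto(523.8,87,79,-20)"
```

```text
time: 23.9
tool_pos: [526.5, 91.1, 122.4]
tcp_rot: [180.0, -0.1, 22.5]
ft_force: [0.2, -1.8, 0.2]
finger_gap: 59.8
grip_force: 0.0
time: 24.8
tool_pos: [525.0, 88.8, 12.2]
tcp_rot: [-179.9, 0.0, 79.0]
ft_force: [0.7, -0.1, 0.4]
finger_gap: 60.1
grip_force: 0.0
tool dx,dy -2.0 -0.8 dz 32.2 turn -0.0 at [525.   88.8  12.2] [-179.9    0.    79. ] [  4.   7. 106.   0.  67.  15.]
```

```bash
python3 -m handwheel '[[-0.002,-0.0008,0.02,0],[0,0,0.012,0],[0,0,0,0],[0,0,0,0]]' 0.06 40
python3 -m handwheel '[[0,0,0,0],[0,0,0,0],[0,0,0,0],[0,0,0,0]]' 0
python3 -m handwheel '[[0,0,-0.03,0],[0,0,-0.05,0],[0,0,-0.05,0],[0,0,-0.04,0],[0,0,0,0],[0,0,0,0]]'
python3 -c "
from h import *
goto(426,-376,None,128)"
```

```text
time: 25.2
tool_pos: [524.6, 86.5, -19.0]
tcp_rot: [180.0, -0.0, 79.1]
ft_force: [1.0, -0.2, -0.4]
finger_gap: 60.0
grip_force: 0.0
time: 25.6
tool_pos: [525.0, 86.4, -18.6]
tcp_rot: [179.9, -0.0, 79.2]
ft_force: [-1.7, 0.1, 5.3]
finger_gap: 27.9
grip_force: 40.2
time: 26.2
tool_pos: [525.0, 86.4, 151.7]
tcp_rot: [179.8, -0.1, 79.2]
ft_force: [-1.1, -0.7, -0.7]
finger_gap: 27.9
grip_force: 40.4
tool dx,dy -472.7 -10.4 dz 23.7 turn None at [525.   86.4 151.7] [ 1.798e+02 -1.000e-01  7.920e+01] [  4.  -2. 100.   0.  82.  15.]
```

```bash
python3 -m handwheel '[[-0.0473,-0.001,0,0],[-0.0473,-0.001,0,0],[-0.0473,-0.001,0,0],[-0.0473,-0.001,0,0],[-0.0473,-0.001,0,0],[-0.0473,-0.001,0,0],[-0.0473,-0.001,0,0],[-0.0473,-0.001,0,0],[-0.0473,-0.001,0,0],[-0.0473,-0.001,0,0]]'
python3 -m handwheel '[[0,0,0.01,0],[0,0,0.012,0],[0,0,0,0],[0,0,0,0]]'
python3 -m handwheel '[[0,0,0,0],[0,0,0,0],[0,0,0,0],[0,0,-0.025,0],[0,0,0,0]]' 0.07
python3 -c "
from h import *
goto(569.4,19.1,-15,122)
im=snap('top','t4')"
```

```text
time: 27.2
tool_pos: [423.5, -377.2, 147.4]
tcp_rot: [-179.8, -0.1, 79.2]
ft_force: [1.9, -0.8, -0.4]
finger_gap: 28.6
grip_force: 40.4
time: 27.6
tool_pos: [425.1, -374.4, 126.5]
tcp_rot: [-179.9, -0.1, 79.3]
ft_force: [1.0, 1.0, 0.3]
finger_gap: 28.0
grip_force: 40.4
time: 28.1
tool_pos: [427.0, -377.8, 156.9]
tcp_rot: [179.7, 0.2, 79.2]
ft_force: [0.0, -1.3, 0.9]
finger_gap: 70.1
grip_force: 0.0
tool dx,dy 416.6 65.5 dz 34.9 turn 94.2 at [ 427.  -377.8  156.9] [179.7   0.2  79.2] [-47.   4.  93.  -0.  83. -36.]
```

```bash
python3 -m handwheel '[[0.0463,0.0073,0,0],[0.0463,0.0073,0,0],[0.0463,0.0073,0,0],[0.0463,0.0073,0,0],[0.0463,0.0073,0,0],[0.0463,0.0073,0,0],[0.0463,0.0073,0,0],[0.0463,0.0073,0,0],[0.0463,0.0073,0,0]]' 0.06
python3 -m handwheel '[[0,0,0,8.55],[0,0,0,8.55],[0,0,0,8.55],[0,0,0,8.55],[0,0,0,8.55],[0,0,0,8.55],[0,0,0.02,8.55],[0,0,0.03,8.55],[0,0,0.03,8.55],[0,0,0.03,8.55]]'
python3 -m handwheel '[[0,0,0.02,8.55],[0,0,0,0],[0,0,0,0]]'
python3 -c "
from h import *
goto(569.4,19.1,-14,-20)"
```

```text
time: 29.05
tool_pos: [568.2, 22.5, 152.6]
tcp_rot: [-180.0, 0.0, 79.2]
ft_force: [0.9, -0.7, 0.9]
finger_gap: 59.9
grip_force: 0.0
time: 30.05
tool_pos: [567.8, 20.6, 41.5]
tcp_rot: [-180.0, -0.0, -6.7]
ft_force: [-0.8, 0.6, 0.7]
finger_gap: 60.1
grip_force: 0.0
time: 30.35
tool_pos: [567.7, 20.6, 22.9]
tcp_rot: [180.0, 0.1, -14.6]
ft_force: [0.7, 0.2, 0.7]
finger_gap: 60.5
grip_force: 0.0
tool dx,dy 2.0 1.0 dz 42.9 turn -0.6 at [567.7  20.6  22.9] [ 1.80e+02  1.00e-01 -1.46e+01] [ -3.  11. 100.  -0.  69. 102.]
```

```bash
python3 -m handwheel '[[0.002,0.001,0.025,0],[0,0,0.017,0],[0,0,0,0],[0,0,0,0]]' 0.06 40
python3 -m handwheel '[[0,0,0,0],[0,0,0,0],[0,0,0,0],[0,0,0,0]]' 0
python3 -m handwheel '[[0,0,-0.03,0],[0,0,-0.05,0],[0,0,-0.05,0],[0,0,-0.04,0],[0,0,0,0],[0,0,0,0]]'
python3 -c "
from h import *
goto(426,-376,None,128)"
```

```text
time: 30.75
tool_pos: [570.8, 19.0, -17.4]
tcp_rot: [-180.0, -0.1, -14.7]
ft_force: [-0.0, -0.5, 0.0]
finger_gap: 60.3
grip_force: 0.0
time: 31.15
tool_pos: [571.2, 19.0, -16.9]
tcp_rot: [-180.0, -0.2, -14.8]
ft_force: [-1.8, 0.4, 7.0]
finger_gap: 27.9
grip_force: 38.9
time: 31.75
tool_pos: [571.2, 19.0, 153.5]
tcp_rot: [-179.9, -0.2, -14.8]
ft_force: [0.3, -0.2, -1.5]
finger_gap: 27.7
grip_force: 39.4
tool dx,dy -39.1 419.0 dz 25.5 turn None at [571.2  19.  153.5] [-179.9   -0.2  -14.8] [ -3.   4.  93.   0.  82. 102.]
```

```bash
python3 -m handwheel '[[-0.0043,0.0466,0,0],[-0.0043,0.0466,0,0],[-0.0043,0.0466,0,0],[-0.0043,0.0466,0,0],[-0.0043,0.0466,0,0],[-0.0043,0.0466,0,0],[-0.0043,0.0466,0,0],[-0.0043,0.0466,0,0],[-0.0043,0.0466,0,0]]'
python3 -m handwheel '[[0,0,0.01,0],[0,0,0.012,0],[0,0,0,0],[0,0,0,0]]'
python3 -m handwheel '[[0,0,0,0],[0,0,0,0],[0,0,0,0],[0,0,-0.025,0],[0,0,0,0]]' 0.07
python3 -c "
from h import *
goto(451.7,38.1,-14,-20)"
```

```text
time: 32.65
tool_pos: [422.9, -377.1, 149.1]
tcp_rot: [-179.9, 0.1, -14.9]
ft_force: [0.8, -0.4, 0.2]
finger_gap: 27.5
grip_force: 39.5
time: 33.05
tool_pos: [424.7, -374.4, 127.7]
tcp_rot: [-179.9, 0.1, -14.8]
ft_force: [0.9, -0.3, 0.7]
finger_gap: 27.7
grip_force: 39.5
time: 33.55
tool_pos: [426.4, -377.8, 157.9]
tcp_rot: [179.8, -0.3, -14.8]
ft_force: [-0.3, -0.8, 0.8]
finger_gap: 70.0
grip_force: 0.0
tool dx,dy -82.1 -408.5 dz 177.9 turn -0.8 at [ 426.4 -377.8  157.9] [179.8  -0.3 -14.8] [-47.   4.  93.  -0.  83.  58.]
```

```bash
python3 -m handwheel '[[-0.0091,-0.0454,0,0],[-0.0091,-0.0454,0,0],[-0.0091,-0.0454,0,0],[-0.0091,-0.0454,0,0],[-0.0091,-0.0454,0,0],[-0.0091,-0.0454,0,0],[-0.0091,-0.0454,0,0],[-0.0091,-0.0454,0,0],[-0.0091,-0.0454,0,0]]' 0.06
python3 -m handwheel '[[0,0,0.04,0],[0,0,0.05,0],[0,0,0.05,0],[0,0,0,0],[0,0,0,0]]'
python3 -c "
from h import *
goto(451.7,38.1,-14,-20)"
```

```text
time: 34.45
tool_pos: [450.4, 41.5, 154.3]
tcp_rot: [-180.0, -0.1, -14.9]
ft_force: [1.2, 0.2, -0.5]
finger_gap: 60.0
grip_force: 0.0
time: 34.95
tool_pos: [449.7, 39.6, 14.1]
tcp_rot: [180.0, 0.1, -14.9]
ft_force: [1.2, -0.8, 1.1]
finger_gap: 60.1
grip_force: 0.0
tool dx,dy 2.3 0.9 dz 34.1 turn -0.9 at [449.7  39.6  14.1] [ 1.80e+02  1.00e-01 -1.49e+01] [ -1.  -6. 119.  -0.  67. 103.]
```

```bash
python3 -m handwheel '[[0.002,0.001,0.02,0],[0,0,0.013,0],[0,0,0,0],[0,0,0,0]]' 0.06 40
python3 -m handwheel '[[0,0,0,0],[0,0,0,0],[0,0,0,0],[0,0,0,0]]' 0
python3 -m handwheel '[[0,0,-0.03,0],[0,0,-0.05,0],[0,0,-0.05,0],[0,0,-0.04,0],[0,0,0,0],[0,0,0,0]]'
python3 -c "
from h import *
goto(426,-376,None,128)"
```

```text
time: 35.35
tool_pos: [453.1, 38.0, -17.5]
tcp_rot: [-180.0, -0.1, -14.9]
ft_force: [0.4, -1.4, -0.2]
finger_gap: 60.3
grip_force: 0.0
time: 35.75
tool_pos: [453.1, 38.1, -17.6]
tcp_rot: [-180.0, -0.1, -14.9]
ft_force: [-2.9, -0.3, 6.8]
finger_gap: 28.0
grip_force: 38.9
time: 36.35
tool_pos: [453.2, 38.1, 152.6]
tcp_rot: [-180.0, -0.2, -14.9]
ft_force: [0.1, 0.0, -1.8]
finger_gap: 28.0
grip_force: 39.5
tool dx,dy 79.9 407.2 dz 24.6 turn None at [453.2  38.1 152.6] [-180.    -0.2  -14.9] [ -2. -15. 111.   0.  83. 103.]
```

```bash
python3 -m handwheel '[[0.0089,0.0452,0,0],[0.0089,0.0452,0,0],[0.0089,0.0452,0,0],[0.0089,0.0452,0,0],[0.0089,0.0452,0,0],[0.0089,0.0452,0,0],[0.0089,0.0452,0,0],[0.0089,0.0452,0,0],[0.0089,0.0452,0,0]]'
python3 -m handwheel '[[0,0,0.01,0],[0,0,0.012,0],[0,0,0,0],[0,0,0,0]]'
python3 -m handwheel '[[0,0,0,0],[0,0,0,0],[0,0,0,0],[0,0,-0.025,0],[0,0,0,0]]' 0.08
cat >> h.py <<'E'
def rings(im=None,show=True):
    "find flat rings on the counter, top view: blobs differing from the counter, holed, about the right size"
    im=snap('top') if im is None else im
    bg=cv2.medianBlur(im,71).astype(int); d=np.abs(im.astype(int)-bg).max(2); d[:, 250:]=0; d[310:]=0; d[:100]=0
    out=[]
    for m,s,c in blobs(d>11,150):
        if max(s[2:4])>32 or min(s[2:4])<15: continue
        px=np.median(im[m],0); cn=max(cv2.findContours(m.astype(np.uint8),0,2)[0],key=cv2.contourArea)
        q,rad=cv2.minEnclosingCircle(cn)
        h=7; out.append((ray('top',[q],h)[0][:2].round(1),round(rad,1),px,np.array(q).round(1)))
        if show: print(*out[-1])
    return im
E
python3 -c "
from h import *
im=rings(); cv2.imwrite('pics/t5.png',im[:,:,::-1])
goto(449,258,None,-20)"
```

```text
time: 37.25
tool_pos: [423.7, -376.5, 148.5]
tcp_rot: [-179.9, 0.2, -14.9]
ft_force: [0.5, 0.9, 0.0]
finger_gap: 28.1
grip_force: 39.6
time: 37.65
tool_pos: [424.7, -373.7, 127.6]
tcp_rot: [-179.9, 0.1, -14.8]
ft_force: [0.8, 0.2, -0.5]
finger_gap: 28.2
grip_force: 39.6
time: 38.15
tool_pos: [426.8, -377.0, 157.9]
tcp_rot: [179.8, -0.3, -14.8]
ft_force: [1.2, -0.7, 0.9]
finger_gap: 80.0
grip_force: 0.0
[592.8 224.6] 12.5 [82. 75. 69.] [210.2 214.1]
[532.4 366.2] 10.1 [182. 184. 186.] [156.5 237.5]
[449.1 258.2] 11.3 [137.  132.  126.5] [196.8 268.5]
tool dx,dy -140.8 -619.3 dz 176.5 turn None at [ 426.4 -376.7  156.5] [179.9  -0.2 -14.9] [-47.   4.  94.  -0.  83.  58.]
```

View pics/t5.png

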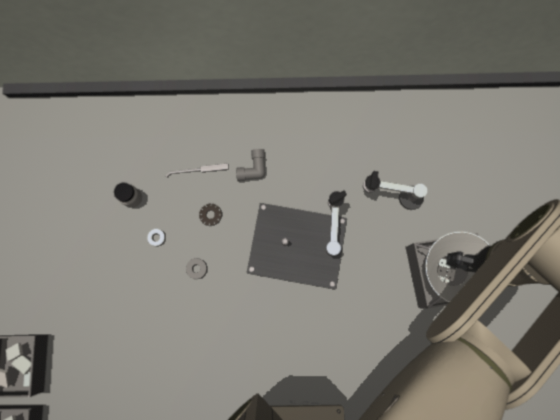

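The halves are in the funnel's throat around (445,268) and the plate is clear. The ring (156,237), dial (210,214) and spacer (197,268) haven't moved, so the spacer is next.

```bash
python3 -m handwheel '[[0,0,0,-7.5],[0,0,0,-7.5],[0,0,0,-7.5],[0,0,0,-7.5],[0.0133,-0.0434,0,0],[0.0133,-0.0434,0,0],[0.0133,-0.0434,0,0],[0.0133,-0.0434,0,0],[0.0133,-0.0434,0,0],[0.0133,-0.0434,0,0]]' 0.08
python3 -m handwheel '[[0.0133,-0.0434,0,0],[0.0133,-0.0434,0,0],[0.0133,-0.0434,0,0],[0.0133,-0.0434,0,0],[0.0133,-0.0434,0,0],[0.0133,-0.0434,0,0],[0.0133,-0.0434,0,0],[0.0133,-0.0434,0,0]]'
python3 -m handwheel '[[0,0,0.05,0],[0,0,0.05,0],[0,0,0.05,0],[0,0,0,0],[0,0,0,0]]'
python3 -c "
from h import *
goto(449,258.6,None,-35)"
```

```text
time: 39.2
tool_pos: [433.8, -101.7, 153.6]
tcp_rot: [-180.0, -0.0, 15.1]
ft_force: [1.2, -0.3, -0.4]
finger_gap: 80.3
grip_force: 0.0
time: 40.0
tool_pos: [445.8, 261.5, 153.6]
tcp_rot: [180.0, -0.0, 15.2]
ft_force: [1.0, -0.4, 0.9]
finger_gap: 80.1
grip_force: 0.0
time: 40.5
tool_pos: [445.2, 259.0, 3.5]
tcp_rot: [180.0, 0.2, 15.1]
ft_force: [0.7, 0.4, 1.6]
finger_gap: 79.8
grip_force: 0.0
tool dx,dy 3.6 1.4 dz 38.5 turn None at [445.2 259.    3.5] [180.    0.2  15.1] [ 24.   5. 109.   0.  66.  99.]
```

```bash
python3 -m handwheel '[[0.0036,0.0014,0.02,0],[0,0,0.0175,0],[0,0,0,0],[0,0,0,0],[0,0,0,0]]' 0.08 40
python3 -m handwheel '[[0,0,0,0],[0,0,0,0],[0,0,0,0],[0,0,0,0]]' 0
python3 -m handwheel '[[0,0,-0.03,0],[0,0,-0.05,0],[0,0,-0.05,0],[0,0,0,0],[0,0,0,0]]'
python3 -c "
from h import *
goto(512.1,28,None,-20)
im=rings()"
```

```text
time: 41.0
tool_pos: [452.2, 260.0, -30.7]
tcp_rot: [-180.0, -0.2, 15.1]
ft_force: [0.6, 0.4, 0.1]
finger_gap: 80.1
grip_force: 0.0
time: 41.4
tool_pos: [451.1, 259.5, -31.7]
tcp_rot: [-180.0, -0.1, 15.1]
ft_force: [-3.0, -2.5, 12.1]
finger_gap: 52.2
grip_force: 39.6
time: 41.9
tool_pos: [451.6, 259.7, 98.7]
tcp_rot: [-180.0, -0.2, 15.1]
ft_force: [-0.4, -0.2, -1.5]
finger_gap: 51.6
grip_force: 42.0
tool dx,dy -2.1 239.5 dz 118.7 turn None at [451.6 259.7  98.7] [-180.    -0.2   15.1] [ 24.  -1. 105.  -0.  76.  99.]
[591.7 224. ] 12.7 [85. 78. 72.] [210.4 214.5]
```

```bash
python3 -m handwheel '[[0,0.0399,0,0],[0,0.0399,0,0],[0,0.0399,0,0],[0,0.0399,0,0],[0,0.0399,0,0],[0,0.0399,0,0],[0,0,0,0],[0,0,0,0],[0,0,0,0]]'
python3 -c "
from h import *
goto(513.6,28.4,None,-18)"
```

```text
time: 42.85
tool_pos: [511.3, 28.8, 95.1]
tcp_rot: [-179.9, 0.1, 15.1]
ft_force: [0.1, 0.4, -0.6]
finger_gap: 51.9
grip_force: 42.1
tool dx,dy 2.1 1.0 dz 113.1 turn None at [511.3  28.8  95.1] [-1.799e+02  1.000e-01  1.510e+01] [ -3.  -2. 106.   0.  76.  72.]
```

```bash
python3 -m handwheel '[[0.0021,0.001,0.04,0],[0,0,0.025,0],[0,0,0,0],[0,0,0,0]]'
python3 -m handwheel '[[0,0,0.008,0],[0,0,0.008,0],[0,0,0.008,0],[0,0,0,0]]'
python3 -m handwheel '[[0,0,0.008,0],[0,0,0.008,0],[0,0,0.006,0],[0,0,0,0],[0,0,0,0]]'
```

```text
time: 43.25
tool_pos: [514.1, 28.6, 31.4]
tcp_rot: [-180.0, 0.1, 15.2]
ft_force: [-0.3, -0.6, -1.2]
finger_gap: 51.8
grip_force: 42.1
time: 43.65
tool_pos: [513.9, 27.6, 6.3]
tcp_rot: [-180.0, 0.1, 15.1]
ft_force: [-0.1, 0.5, -0.4]
finger_gap: 51.8
grip_force: 42.2
time: 44.15
tool_pos: [514.7, 27.5, -14.7]
tcp_rot: [-180.0, 0.0, 15.1]
ft_force: [-0.3, 0.3, -0.5]
finger_gap: 51.6
grip_force: 42.2
```

Clean fit over the post. I'll lower the last 2 mm, release and go up to the dial.

```bash
python3 -m handwheel '[[0,0,0.002,0],[0,0,0.001,0],[0,0,0,0],[0,0,0,0]]'
python3 -m handwheel '[[0,0,0,0],[0,0,0,0],[0,0,0,0],[0,0,0,0],[0,0,-0.04,0],[0,0,-0.04,0],[0,0,-0.03,0],[0,0,0,0],[0,0,0,0]]' 0.083
python3 -c "
from h import *
goto(593,225,None,60)"
```

```text
time: 44.55
tool_pos: [515.0, 27.6, -17.3]
tcp_rot: [180.0, -0.0, 15.1]
ft_force: [0.1, -0.5, -1.2]
finger_gap: 51.8
grip_force: 42.2
time: 45.45
tool_pos: [515.7, 27.5, 93.5]
tcp_rot: [180.0, -0.1, 15.1]
ft_force: [-0.8, -0.1, -2.1]
finger_gap: 83.2
grip_force: 0.0
tool dx,dy 126.1 -170.5 dz 33.5 turn None at [515.7  27.5  93.5] [ 1.80e+02 -1.00e-01  1.51e+01] [ -3.  -1. 105.  -0.  76.  72.]
```

```bash
python3 -m handwheel '[[0.0252,-0.0341,0,0],[0.0252,-0.0341,0,0],[0.0252,-0.0341,0,0],[0.0252,-0.0341,0,0],[0.0252,-0.0341,0,0],[0,0,0.04,0],[0,0,0.04,0],[0,0,0,0],[0,0,0,0],[0,0,0,0]]'
python3 -c "
from h import *
goto(593,225.5,None,-38)
im=snap('top'); big(im,170,180,150,110,5,'c6')"
```

```text
time: 46.45
tool_pos: [593.3, 225.1, 14.5]
tcp_rot: [-180.0, -0.1, 15.1]
ft_force: [-0.5, 1.0, 0.4]
finger_gap: 83.0
grip_force: 0.0
tool dx,dy -0.2 -0.5 dz 52.5 turn None at [593.3 225.1  14.5] [-1.80e+02 -1.00e-01  1.51e+01] [16. 21. 89.  0. 70. 91.]
```

View pics/c6.png

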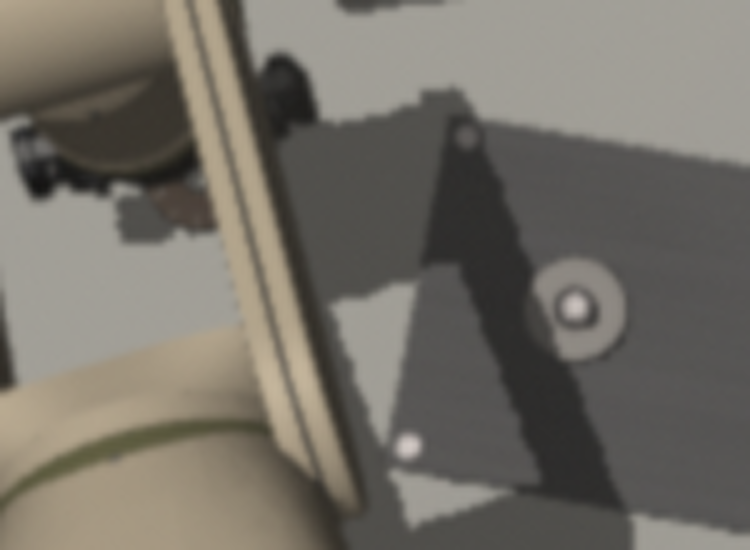

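The spacer sits flat around the post at about (577,308). Now I'll grip the dial.

```bash
python3 -m handwheel '[[0,0,0.03,0],[0,0,0.0215,0],[0,0,0,0],[0,0,0,0],[0,0,0,0]]' 0.083 40
python3 -m handwheel '[[0,0,0,0],[0,0,0,0],[0,0,0,0],[0,0,0,0],[0,0,0,0]]' 0
python3 -m handwheel '[[0,0,-0.03,0],[0,0,0,0],[0,0,0,0]]'
```

```text
time: 47.0
tool_pos: [594.1, 225.5, -36.2]
tcp_rot: [-180.0, -0.2, 15.1]
ft_force: [0.3, 0.2, -0.4]
finger_gap: 83.2
grip_force: 0.0
time: 47.5
tool_pos: [593.5, 225.4, -36.1]
tcp_rot: [180.0, -0.2, 15.1]
ft_force: [-4.5, -2.1, 13.4]
finger_gap: 59.1
grip_force: 39.8
time: 47.8
tool_pos: [593.5, 225.5, -7.3]
tcp_rot: [-180.0, -0.2, 15.1]
ft_force: [-0.0, -0.4, -1.0]
finger_gap: 58.0
grip_force: 42.8
```

```bash
python3 -m handwheel '[[0,0,-0.04,0],[0,0,-0.04,0],[0,0,0,0]]'
python3 -c "
from h import *
goto(512.6,28.2,None,-8)"
```

```text
time: 48.1
tool_pos: [596.1, 226.2, 77.5]
tcp_rot: [-180.0, -0.6, 15.1]
ft_force: [1.1, 0.8, 1.0]
finger_gap: 58.0
grip_force: 43.1
tool dx,dy -132.3 169.4 dz 85.5 turn None at [596.1 226.2  77.5] [-180.    -0.6   15.1] [16. 17. 87.  0. 75. 91.]
```

```bash
python3 -m handwheel '[[-0.0259,0.0339,0,0],[-0.0259,0.0339,0,0],[-0.0259,0.0339,0,0],[-0.0259,0.0339,0,0],[-0.0259,0.0339,0,0],[0,0,0,0],[0,0,0,0],[0,0,0,0],[0,0,0,0]]'
python3 -c "
from h import *
goto(512.6,28.2,None,-8)"
```

```text
time: 49.0
tool_pos: [511.5, 28.6, 70.8]
tcp_rot: [-180.0, 0.0, 15.2]
ft_force: [0.0, -0.4, -0.4]
finger_gap: 58.2
grip_force: 43.1
tool dx,dy 1.0 0.7 dz 78.8 turn None at [511.5  28.6  70.8] [-180.     0.    15.2] [ -3.  -0. 107.   0.  73.  72.]
```

```bash
python3 -m handwheel '[[0.001,0.0007,0.03,0],[0,0,0.015,0],[0,0,0,0],[0,0,0.008,0],[0,0,0.008,0],[0,0,0,0],[0,0,0,0]]'
python3 -m handwheel '[[0,0,0.006,0],[0,0,0.006,0],[0,0,0.003,0],[0,0,0,0],[0,0,0,0]]'
```

```text
time: 49.7
tool_pos: [512.5, 27.2, 10.3]
tcp_rot: [180.0, -0.0, 15.1]
ft_force: [-0.3, 0.1, -0.1]
finger_gap: 58.7
grip_force: 43.1
time: 50.2
tool_pos: [512.3, 27.2, -5.0]
tcp_rot: [-180.0, 0.0, 15.1]
ft_force: [0.6, -0.6, -0.2]
finger_gap: 58.2
grip_force: 43.1
```

```bash
python3 -m handwheel '[[0,0,0.002,0],[0,0,0.001,0],[0,0,0,0],[0,0,0,0]]'
python3 -m handwheel '[[0,0,0,0],[0,0,0,0],[0,0,0,0],[0,0,0,0],[0,0,-0.04,0],[0,0,-0.04,0],[0,0,-0.03,0],[0,0,0,0],[0,0,0,0]]' 0.08
python3 -c "
from h import *
goto(533,367,None,20)"
```

```text
time: 50.6
tool_pos: [512.6, 27.2, -7.8]
tcp_rot: [180.0, -0.0, 15.1]
ft_force: [-0.2, 0.2, 0.7]
finger_gap: 58.8
grip_force: 43.3
time: 51.5
tool_pos: [513.2, 27.2, 102.9]
tcp_rot: [180.0, -0.1, 15.1]
ft_force: [-0.6, 0.0, -1.2]
finger_gap: 79.8
grip_force: 0.0
tool dx,dy 107.8 -322.9 dz 82.9 turn None at [513.2  27.2 102.9] [ 1.80e+02 -1.00e-01  1.51e+01] [ -3.  -2. 105.   0.  77.  72.]
```

```bash
python3 -m handwheel '[[0.0154,-0.0461,0,0],[0.0154,-0.0461,0,0],[0.0154,-0.0461,0,0],[0.0154,-0.0461,0,0],[0,0,0,0],[0,0,0,0]]'
python3 -c "
from h import *
im=rings()
cv2.imwrite('pics/t7.png',im[:,:,::-1])
w=im[222:258,266:304].astype(int); q=w[:,:,0]-w[:,:,2]
c,rw=proj('top',[(512.1,28,34)])[0]; print(c,rw)
for m,s,cc in blobs(q>8,20): print(s,cc+[266,222],ray('top',[cc+[266,222]],34)[0])
np.set_printoptions(linewidth=250); print(q[::2,::2])
goto(533,367,None,20)"
```

```text
time: 52.1
tool_pos: [522.2, 222.0, 99.8]
tcp_rot: [180.0, 0.2, 15.3]
ft_force: [0.7, -0.1, -1.0]
finger_gap: 79.9
grip_force: 0.0
284.58736923284647 241.75418707975342
[  7   9  24  23 397] [284.6070529  241.71788413] [512.19305941  27.94753965  34.        ]
[[ 2  3  4  3  3  3  3  3  3  3  3  4  3  3  3  2  3  3  3]
 [ 2  2  3  3  4  3  3  3  3  2  2  3  3  3  3  4  3  3  3]
 [ 2  2  3  2  2  3  3  2  3  4  3  3  3  3  3  2  2  3  3]
 [ 1  2  3  3  3  3  2  3  3  3  3  3  2  2  3  3  3  3  3]
 [ 2  2  2  2  3  2  3  5  6  8  7  5  5  3  3  3  2  2  3]
 [ 2  2  2  2  3  3  9 10 14 12 12 14  9  6  3  3  3  3  3]
 [ 2  3  2  2  3  9 14 13 15 15 15 14 10 13  6  3  3  2  3]
 [ 2  1  2  2  7 11 14 15 15 14 14 15 15 13  9  3  3  3  3]
 [ 2  2  2  2 13 15 15 15  9  8  7 12 15 15 12  7  3  2  3]
 [ 1  2  1  3 13 15 15 13  7 11 11  7 15 15 15 10  3  2  3]
 [ 2  2  1  3 13 15 15 12  8 11 11  5 14 14 11 10  3  3  3]
 [ 2  2  1  4 14 15 15 15  6  6  6  9 14 15 14 10  3  2  3]
 [ 2  2  2  2 11 15 15 15 14 11 11 15 15 14 12  5  2  2  2]
 [ 2  2  3  2  5 14 14 15 15 16 15 15 15 14 10  3  3  3  2]
 [ 2  2  2  2  1  7 11 12 15 14 16 14 13 11  3  2  3  2  2]
 [ 2  1  2  2  2  3  5 10 13 10 14 14  7  4  2  3  3  3  3]
 [ 2  2  2  1  2  2  3  2  3  4  4  2  2  3  4  2  2  2  3]
 [ 2  3  2  2  1  2  1  1  2  3  3  2  2  3  3  3  3  3  3]]
tool dx,dy 48.5 -138.2 dz 80.1 turn None at [522.4 220.9 100.1] [180.    0.2  15.2] [18.  6. 97. -0. 77. 93.]
```

```bash
python3 -c "
from h import *
im=snap('scene').astype(int)
u=proj('scene',[(533,367,14)])[0]; print(u)
x,y=u.round().astype(int); w=im[y-30:y+30,x-30:x+30]
bg=np.median(w.reshape(-1,3),0)
for m,s,c in blobs(w.min(2)>bg.max()+18,20): print(s, c+[x-30,y-30], ray('scene',[c+[x-30,y-30]],12)[0])
"
```

```text
[342.95364755 162.94598226]
[24 27 14  9 60] [343.68333333 163.75      ] [535.71530582 367.50470517  12.        ]
```

```bash
python3 -m handwheel '[[0.0121,-0.0346,0,0],[0.0121,-0.0346,0,0],[0.0121,-0.0346,0,0],[0.0121,-0.0346,0,0],[0,0,0.04,0],[0,0,0.04,0],[0,0,0.02,0],[0,0,0,0],[0,0,0,0],[0,0,0,0]]' 0.08
python3 -c "
from h import *
goto(533.3,367,None,-32)"
```

```text
time: 53.2
tool_pos: [536.2, 367.6, 4.5]
tcp_rot: [-180.0, -0.2, 15.1]
ft_force: [0.9, 0.1, -0.1]
finger_gap: 79.7
grip_force: 0.0
tool dx,dy -3.0 -0.2 dz 36.5 turn None at [536.2 367.6   4.5] [-180.    -0.2   15.1] [ 30.  24.  87.  -0.  69. 105.]
```

```bash
python3 -m handwheel '[[-0.003,0,0.02,0],[0,0,0.0145,0],[0,0,0,0],[0,0,0,0],[0,0,0,0]]' 0.08 40
python3 -m handwheel '[[0,0,0,0],[0,0,0,0],[0,0,0,0],[0,0,0,0],[0,0,0,0]]' 0
python3 -m handwheel '[[0,0,-0.03,0],[0,0,-0.05,0],[0,0,-0.05,0],[0,0,0,0],[0,0,0,0],[0,0,0,0]]'
python3 -c "
from h import *
goto(512.1,28,None,0)"
```

```text
time: 53.7
tool_pos: [532.3, 367.2, -31.3]
tcp_rot: [-180.0, -0.1, 15.1]
ft_force: [-0.5, -0.6, -0.0]
finger_gap: 80.0
grip_force: 0.0
time: 54.2
tool_pos: [532.1, 367.2, -31.4]
tcp_rot: [-180.0, -0.1, 15.1]
ft_force: [-0.8, -0.5, 6.9]
finger_gap: 43.5
grip_force: 41.2
time: 54.8
tool_pos: [530.5, 366.2, 96.0]
tcp_rot: [180.0, 0.1, 15.1]
ft_force: [-0.1, 0.1, -1.8]
finger_gap: 43.3
grip_force: 41.0
tool dx,dy -106.1 321.6 dz 96.0 turn None at [530.5 366.2  96. ] [1.80e+02 1.00e-01 1.51e+01] [ 30.  18.  84.  -0.  78. 105.]
```

```bash
python3 -m handwheel '[[-0.0154,0.0459,0,0],[-0.0154,0.0459,0,0],[-0.0154,0.0459,0,0],[-0.0154,0.0459,0,0],[-0.0154,0.0459,0,0],[-0.0154,0.0459,0,0],[-0.0154,0.0459,0,0],[0,0,0,0],[0,0,0,0],[0,0,0,0]]'
python3 -c "
from h import *
goto(511,27.8,None,3)"
```

```text
time: 55.8
tool_pos: [510.4, 29.3, 96.2]
tcp_rot: [-179.9, 0.1, 15.1]
ft_force: [-0.5, 0.8, -1.0]
finger_gap: 43.8
grip_force: 41.1
tool dx,dy 0.2 1.6 dz 93.2 turn None at [510.4  29.3  96.2] [-1.799e+02  1.000e-01  1.510e+01] [ -2.  -2. 106.   0.  76.  72.]
```

```bash
python3 -m handwheel '[[0.0002,0.0012,0.035,0],[0,0,0.02,0],[0,0,0,0],[0,0,0,0],[0,0,0.008,0],[0,0,0.008,0],[0,0,0,0],[0,0,0,0]]'
python3 -m handwheel '[[0,0,0.007,0],[0,0,0.007,0],[0,0,0.006,0],[0,0,0,0],[0,0,0,0]]'
```

```text
time: 56.6
tool_pos: [511.7, 27.3, 26.6]
tcp_rot: [-180.0, 0.0, 15.1]
ft_force: [0.0, -0.1, 0.1]
finger_gap: 43.5
grip_force: 41.1
time: 57.1
tool_pos: [511.4, 27.3, 6.2]
tcp_rot: [-180.0, 0.0, 15.1]
ft_force: [1.0, 0.4, 0.4]
finger_gap: 43.5
grip_force: 41.1
```

```bash
python3 -m handwheel '[[0,0,0.002,0],[0,0,0.001,0],[0,0,0,0],[0,0,0,0]]'
python3 -m handwheel '[[0,0,0,0],[0,0,0,0],[0,0,0,0],[0,0,0,0],[0,0,-0.04,0],[0,0,-0.05,0],[0,0,-0.04,0],[0,0,0,0],[0,0,0,0]]' 0.07
python3 -c "
from h import *
R,o,y,_=plate()
w=lambda x,yy: (R@[x,yy-120]+o)
goto(*w(78,-27),None,42)
t=np.radians(r.sense()['tcp_rot'][2])
for a,b in (((78,-27),(30,68)),((30,68),(20,68))):
  d=w(*b)-w(*a);print(w(*a),w(*b),(d@[np.cos(t),np.sin(t)]).round(1),(d@[np.sin(t),-np.cos(t)]).round(1))"
```

```text
time: 57.5
tool_pos: [511.8, 27.3, 3.7]
tcp_rot: [180.0, -0.0, 15.1]
ft_force: [-0.3, -0.7, -0.4]
finger_gap: 43.6
grip_force: 41.1
time: 58.4
tool_pos: [512.9, 27.3, 135.1]
tcp_rot: [179.9, -0.2, 15.1]
ft_force: [-0.1, -0.2, -1.0]
finger_gap: 70.0
grip_force: 0.0
tool dx,dy 4.3 165.4 dz 93.1 turn None at [512.9  27.3 135.1] [179.9  -0.2  15.1] [ -3.  -4. 103.   0.  80.  72.]
[ 560.31852463 -131.30716995] [531.37047819 -28.88153542] -1.2 -106.4
[531.37047819 -28.88153542] [521.55501213 -26.96930482] -9.0 -4.4
```

```bash
python3 -m handwheel '[[0.001,0.0413,0,0],[0.001,0.0413,0,0],[0.001,0.0413,0,0],[0.001,0.0413,0,0],[0,0,0,0],[0,0,0,0]]' 0
python3 -c "
from h import *
R,o,y,_=plate()
im=snap('top','t8').astype(int)
w=im[222:262,262:308]
for m,s,c in blobs(w.min(2)>120,10): print(s,c+[262,222],ray('top',[c+[262,222]],48)[0])
print(proj('top',[(512.1,28,48)]))
goto(*(R@[78,-147]+o),None,42)"
```

```text
time: 59.0
tool_pos: [557.4, -131.5, 131.3]
tcp_rot: [-179.9, 0.2, 15.0]
ft_force: [-0.4, 0.8, -1.0]
finger_gap: 0.3
grip_force: 0.0
[ 13   9  19  19 242] [284.41735537 240.41322314] [513.8431616   28.48944317  48.        ]
[[284.62267096 241.0907874 ]]
tool dx,dy 2.5 1.5 dz 89.6 turn None at [ 557.5 -130.6  131.6] [-179.9    0.2   15.1] [-18.   6.  94.   0.  80.  57.]
```

```bash
python3 -m handwheel '[[0.0025,0.0015,0.03,0],[0,0,0.03,0],[0,0,0.029,0],[0,0,0,0],[0,0,0,0]]'
python3 -m handwheel '[[0,-0.0133,0,0],[0,-0.0133,0,0],[0,-0.0133,0,0],[0,-0.0133,0,0],[0,-0.0133,0,0],[0,-0.0133,0,0],[0,-0.0133,0,0],[0,-0.0133,0,0],[0,0,0,0],[0,0,0,0]]'
python3 -m handwheel '[[-0.003,-0.0015,0,0],[0,0,0,0],[0,0,0,0]]'
python3 -c "
from h import *
R,o,y,_=plate()
goto(*(R@[22,-52]+o),None,42); print((r.sense()['tool_pos'][:2]-o)@R)"
```

```text
time: 59.55
tool_pos: [560.7, -130.5, 44.2]
tcp_rot: [-179.9, 0.1, 15.2]
ft_force: [0.4, -0.3, 0.6]
finger_gap: 0.3
grip_force: 0.0
time: 60.55
tool_pos: [533.8, -28.5, 44.9]
tcp_rot: [-180.0, -0.0, 15.2]
ft_force: [0.3, -0.1, 0.2]
finger_gap: -0.3
grip_force: 0.0
time: 60.85
tool_pos: [530.3, -28.8, 44.4]
tcp_rot: [-180.0, 0.0, 15.1]
ft_force: [0.3, -0.7, -0.4]
finger_gap: -0.2
grip_force: 0.0
tool dx,dy -6.2 -3.2 dz 2.4 turn None at [530.3 -28.8  44.4] [-180.     0.    15.1] [ -9.   4. 105.   0.  71.  66.]
[ 28.95269159 -52.13625574]
```

```bash
python3 -m handwheel '[[-0.0018,-0.0009,0.001,0],[-0.0018,-0.0009,0,0],[0,0,0,0],[0,0,0,0]]'
python3 -m handwheel '[[-0.0018,-0.0009,0,0],[0,0,0,0],[0,0,0,0]]'
python3 -m handwheel '[[-0.0018,-0.0009,0,0],[0,0,0,0],[0,0,0,0]]'
python3 -c "
from h import *
R,o,y,_=plate()
print((r.sense()['tool_pos'][:2]-o)@R); snap('top','t9')"
```

```text
time: 61.25
tool_pos: [526.4, -27.8, 43.6]
tcp_rot: [-180.0, 0.0, 15.1]
ft_force: [1.1, 0.8, -0.0]
finger_gap: 0.1
grip_force: 0.3
time: 61.55
tool_pos: [524.3, -27.3, 43.5]
tcp_rot: [-180.0, 0.0, 15.1]
ft_force: [1.2, 0.6, 0.2]
finger_gap: -0.1
grip_force: 0.2
time: 61.85
tool_pos: [522.9, -26.9, 43.7]
tcp_rot: [180.0, -0.0, 15.1]
ft_force: [3.3, 1.2, -1.1]
finger_gap: 0.1
grip_force: 1.7
[ 21.26769246 -51.66584921]
```

```bash
python3 -m handwheel '[[-0.0018,-0.0009,0,0],[0,0,0,0],[0,0,0,0]]'
python3 -m handwheel '[[-0.0018,-0.0009,0,0],[0,0,0,0],[0,0,0,0]]'
python3 -m handwheel '[[-0.0018,-0.0009,0,0],[0,0,0,0],[0,0,0,0]]'
```

```text
time: 62.2
tool_pos: [522.5, -26.8, 44.0]
tcp_rot: [179.9, -0.2, 15.1]
ft_force: [12.3, -0.4, -8.0]
finger_gap: -0.0
grip_force: 5.8
time: 62.5
tool_pos: [522.3, -27.0, 44.5]
tcp_rot: [179.8, -0.4, 15.1]
ft_force: [19.0, -2.2, -12.0]
finger_gap: -0.2
grip_force: 9.4
time: 62.8
tool_pos: [522.2, -27.2, 45.1]
tcp_rot: [179.7, -0.6, 15.1]
ft_force: [26.0, -5.1, -16.1]
finger_gap: 0.1
grip_force: 12.9
```

The arm is hard against its stop: 26 N with no further motion. I'll back off and grip the cap.

```bash
python3 -m handwheel '[[0.012,0.006,0,0],[0.005,0.002,0,0],[0,0,-0.05,0],[0,0,-0.05,0],[0,0,0,-7.6],[0,0,0,0],[0,0,0,0]]' 0.055
python3 -c "
from h import *
goto(512.1,28,22.7,80)
im=snap('top').astype(int)
w=im[205:265,255:320]
print([ (s,ray('top',[c+[255,205]],109)[0]) for m,s,c in blobs((w.max(2)<50),20)])"
```

```text
time: 63.5
tool_pos: [533.9, -28.8, 142.2]
tcp_rot: [-179.9, 0.1, 22.5]
ft_force: [-1.0, -0.4, -0.5]
finger_gap: 55.5
grip_force: 0.0
tool dx,dy 1.6 -60.8 dz 62.2 turn -0.2 at [533.9 -28.8 142.2] [-1.799e+02  1.000e-01  2.250e+01] [-9. -1. 99. -0. 81. 59.]
[(array([ 37,  14,  28,  22, 146], dtype=int32), array([528.66280151, -22.74869478, 109.        ])), (array([32, 26,  6, 15, 50], dtype=int32), array([511.6088428 ,  16.69459922, 109.        ]))]
```

```bash
python3 -m handwheel '[[0.0016,-0.0304,0,0],[0,-0.0304,0,0],[0,0,0,0],[0,0,0,0],[0,0,0,0]]' 0.055
python3 -m handwheel '[[0,0,0.03,0],[0,0,0.025,0],[0,0,0.006,0],[0,0,0,0],[0,0,0,0],[0,0,0,0]]'
python3 -m handwheel '[[0,0,0,0],[0,0,0,0],[0,0,0,0],[0,0,0,0],[0,0,0,0]]' 0 60
python3 -c "
from h import *
s=r.sense();print(s['wrist_torque'],s['joint_pos'][5])"
```

```text
time: 64.05
tool_pos: [512.8, 27.2, 142.7]
tcp_rot: [-180.0, 0.1, 22.7]
ft_force: [0.3, -1.4, -0.0]
finger_gap: 54.8
grip_force: 0.0
time: 64.65
tool_pos: [514.5, 27.4, 84.3]
tcp_rot: [179.9, -0.1, 22.7]
ft_force: [0.1, 0.6, -0.3]
finger_gap: 55.3
grip_force: 0.0
time: 65.15
tool_pos: [513.6, 27.7, 83.2]
tcp_rot: [180.0, -0.1, 22.7]
ft_force: [-0.5, 0.8, 4.1]
finger_gap: 12.8
grip_force: 60.5
[ 0.02674174  0.11262624 -0.03630418] 64.63747136887778
```

```bash
python3 -m handwheel '[[0,0,0.0007,-8.5],[0,0,0.0007,-8.5],[0,0,0.0007,-8.5],[0,0,0.0007,-8.5],[0,0,0.0007,-8.5],[0,0,0.0007,-8.5],[0,0,0.0007,-8.5],[0,0,0.0007,-8.5]]'
python3 -m handwheel '[[0,0,0.0007,-8.5],[0,0,0.0007,-8.5],[0,0,0.0007,-8.5],[0,0,0.0007,-8.5],[0,0,0.0007,-8.5],[0,0,0.0007,-8.5],[0,0,0.0007,-8.5],[0,0,0,0],[0,0,0,0]]'
python3 -c "
from h import *
s=r.sense();print(s['wrist_torque'],s['joint_pos'][5])"
python3 -m handwheel '[[0,0,0.0007,-8.5],[0,0,0.0004,-4],[0,0,0,0],[0,0,0,0]]'
python3 -c "
from h import *
s=r.sense();print(s['wrist_torque'],s['joint_pos'][5])"
```

```text
time: 65.95
tool_pos: [513.8, 27.9, 77.8]
tcp_rot: [179.9, -0.0, 91.1]
ft_force: [-0.7, 0.8, 6.7]
finger_gap: 12.3
grip_force: 60.8
time: 66.85
tool_pos: [514.1, 27.5, 73.1]
tcp_rot: [180.0, 0.1, 150.3]
ft_force: [0.2, -1.1, 6.4]
finger_gap: 12.5
grip_force: 60.9
[-0.12979668  0.10091246  0.07556867] -62.889061315320596
time: 67.25
tool_pos: [514.1, 27.4, 72.1]
tcp_rot: [-180.0, 0.1, 162.7]
ft_force: [-1.0, -1.1, 8.6]
finger_gap: 12.6
grip_force: 61.0
[-0.25428821  0.27140306  0.1372079 ] -75.37817778913525
```

```bash
python3 -m handwheel '[[0,0,0.0004,-4],[0,0,0.0002,-4],[0,0,0,-3],[0,0,0,0],[0,0,0,0]]'
python3 -c "
from h import *
s=r.sense();print(s['wrist_torque'],s['joint_pos'][5],s['tcp_rot'])"
```

```text
time: 67.75
tool_pos: [514.1, 27.3, 72.0]
tcp_rot: [180.0, 0.1, 173.6]
ft_force: [-3.8, -1.9, 11.7]
finger_gap: 12.5
grip_force: 70.1
[-0.20541196  0.63241348 -1.48728325] -86.2811673785541 [1.79998517e+02 1.06261086e-01 1.73616977e+02]
```

Torque jumped to 1.5 N·m at yaw 173, so the cap is home against its stop. I'll release, retreat and check.

```bash
python3 -m handwheel '[[0,0,0,3],[0,0,0,0],[0,0,0,0]]'
python3 -m handwheel '[[0,0,0,0],[0,0,0,0],[0,0,0,0],[0,0,-0.05,0],[0,0,-0.05,0],[0.05,0,0,0],[0.05,0,0,0],[0.05,0,0,0],[0,0,0,0],[0,0,0,0]]' 0.06
python3 -c "
from h import *
a=cv2.resize(snap('top')[200:280,245:345],None,fx=4,fy=4,interpolation=2)
b=cv2.resize(snap('scene')[160:240,200:300],None,fx=4,fy=4,interpolation=2)
cv2.imwrite('pics/fin.png',np.hstack([a,b])[:,:,::-1])"
```

```text
time: 68.05
tool_pos: [514.1, 27.3, 72.0]
tcp_rot: [-180.0, 0.1, 170.7]
ft_force: [-2.3, -1.8, 11.4]
finger_gap: 12.5
grip_force: 62.2
time: 69.05
tool_pos: [364.9, 52.1, 170.7]
tcp_rot: [180.0, 0.2, 170.8]
ft_force: [0.1, 0.4, 0.9]
finger_gap: 60.0
grip_force: 0.0
```

View pics/fin.png

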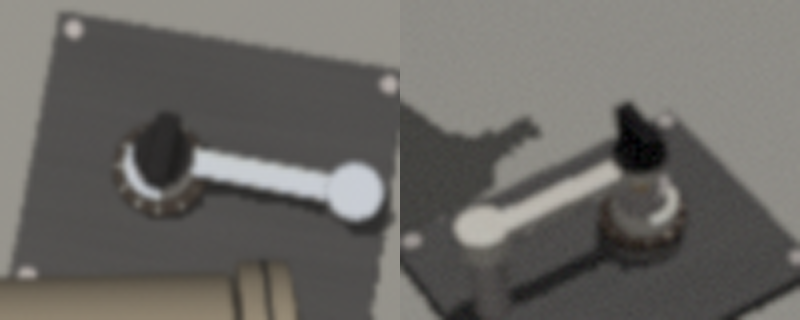

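The arm is over the post, the bar lies across it (about (165,150) in the left panel), and the stack is flat with the dial's ticks visible around the ring.

```bash
python3 -c "
from bench import r
print(r.hand_in())"
```

```text
the job is handed in; nothing more can be done
None
```

The job is handed in after about 69 s: the cap proved left-hand thread (it loosens clockwise), the three hinge halves went into the funnel, spacer, dial and ring are stacked flat in order, and the arm is back on its stop with the cap screwed home; no judging result was returned.

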